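# Set the glazed vases drying under the lamp

## Robot

A 6-joint arm with a two-finger parallel gripper is mounted at the origin on the work surface. World frame = base frame: x ahead of the robot, y to its left, z up, the work surface at z = 0. Lengths are in mm, angles in degrees, forces in N, time in s.
With the tool pointing down it reaches from about 275 to 825 mm from the base axis. Payload 5.2 kg.
Tool frame: the origin (TCP) lies midway between the tips of the shut fingers; the grasp point (between the pads) lies 19 mm behind it; z points along the fingers, y is the line along which they close (so a half turn about z gives the same grasp; the last joint's range is limited). The gripper opens to 93 mm and grips with 3 to 60 N. Pads are 15 mm wide; open, the fingers measure 128 mm over their backs; the gripper's body (75 mm by 188 mm) begins 65 mm behind the grasp point.
Start: joints at [-83.239, 14.817, 87.949, -0, 77.235, -11.62], TCP at [173.45, -521.939, 218.653] pointing down, gripper open.
Joint ranges: [-179.93, 179.93], [-52.35, 119.4], [10.71, 147.94], [-69.91, 249.91], [12.55, 155.21], [-178.61, 178.61]. Speed limits (degrees/s): [147.25, 147.25, 180, 180, 180, 180].

## Interface

Orientations are given as a 3x3 rotation matrix whose columns are the frame's x, y, z axes.
In Python, from station import sense, capture, order gives the robot as it stands.
- The arm moves only by the tool carry_out, never from a script. Its argument "targets" is a list of rows, each an object of numbers: "gripper": the gripper command: -1 is shut, 1 is fully open, values between are in proportion; "tx", "ty", "tz": the shift along the tool's x, y, z in cm; "turn": the turn about the tool's z in rad. A call has 1 to 8 rows; each row shifts and turns the commanded pose from where the row before left it, along the tool's axes as they then stand; what a row does not reach is not made up. A row lasts 1/12 s, in which the tool goes at most 41.7 mm and 7.16 degrees, less where a joint would pass 70% of its speed; a pose out of reach is approached as far as the arm can. A call is refused whole if a number of a shift passes 4.17 or a number of a turn 0.125, either way. A call with a gripper value outside its range is refused whole. The fingers move at their own pace and stop on an object; the grip force is fixed at half the most. Time passes only in rows, so rows that do not move let the fingers close. It gives the time, the measured TCP pose, the force, the opening and the grip force at its end, in the units of the state.
- sense(): the state, without advancing time (a new reading comes with each control period).
- capture(name): name is "side" or "top" or "wrist"; returns a dict with "image" (400x640x3 uint8, red, green, blue), "fx", "fy", "cx", "cy" (pixels), "T" (4x4, takes a point from camera to world coordinates). Camera axes: x right, y up, looking along -z (the intrinsics and any distortion apply to the point x, -y, -z); pixel columns grow to the right and rows downward; lengths in mm; the calibration is good to about 2 mm. A picture is of the moment at which its call begins. There is no depth.
- order.sign_off(): hands the job in; it is judged then, once.
The state is a dict: "time_s": time; "joints": joint angles; "dq": joint speeds; "joint_torque": joint torques, N m; "position": TCP position; "tcp_rot": TCP orientation; "force": force on the tool from outside, world axes, zero at the start; "moment": the same for the moment, N m; "opening": opening from 0.0 (shut) to 1.0 (fully open); "gripper_force": force on a finger pad.
Only numpy, scipy, OpenCV 4.12 (cv2) and the standard library are available. Lean on these libraries where they do the work, as an engineer would, in place of code of your own. Each camera call takes 0.05 s, during which the arm holds its last target. There are 200 camera calls.

## Task

Get the drying board going: stand every fallen vase upright on the wooden ware board, leaving all the vases there standing, and pull the lamp's telescopic mast up until its red lock button clicks out. Only when both are done, wind the timer's key clockwise, in several turns, until it is fully wound against its stop; do not disturb the soap bottle, tub or plates.

Things in the scene. Friction and masses are not known exactly. Their poses are not given: they have to be found in the camera images.
- board: the ware board for drying, fixed: brown wood, 440 mm (its x, away from the robot) by 460 mm (its y, to the left), with dark lips 6 mm high all round and a flat line along x that marks two lanes of vases. Origin: centre of its underside; its top is 12 mm above that, +z up.
- vase_a: a square slab-built clay bottle vase, terracotta with a white band and white lip: body 40 x 40 mm, 62 mm high, then a round neck 20 mm across up to 90 mm; about 200 g. Origin: centre of its underside; +z runs from the underside to the mouth, x and y are square to its flat sides. It starts lying on a flat side across the ware board, mouth roughly to the robot's left or right. May be absent.
- vase_b: a square slab-built clay bottle vase, terracotta with a white band and white lip: body 40 x 40 mm, 62 mm high, then a round neck 20 mm across up to 90 mm; about 200 g. Origin: centre of its underside; +z runs from the underside to the mouth, x and y are square to its flat sides. It starts lying on a flat side across the ware board, mouth roughly to the robot's left or right. May be absent.
- vase_c: a square slab-built clay bottle vase, terracotta with a white band and white lip: body 40 x 40 mm, 62 mm high, then a round neck 20 mm across up to 90 mm; about 200 g. Origin: centre of its underside; +z runs from the underside to the mouth, x and y are square to its flat sides. It starts lying on a flat side across the ware board, mouth roughly to the robot's left or right. May be absent.
- vase_d: a square slab-built clay bottle vase, terracotta with a white band and white lip: body 40 x 40 mm, 62 mm high, then a round neck 20 mm across up to 90 mm; about 200 g. Origin: centre of its underside; +z runs from the underside to the mouth, x and y are square to its flat sides. It starts lying on a flat side across the ware board, mouth roughly to the robot's left or right. May be absent.
- vase_f: a square slab-built clay bottle vase, terracotta with a white band and white lip: body 40 x 40 mm, 62 mm high, then a round neck 20 mm across up to 90 mm; about 200 g. Origin: centre of its underside; +z runs from the underside to the mouth, x and y are square to its flat sides. It starts lying on a flat side across the ware board, mouth roughly to the robot's left or right. May be absent.
- vase_e: a neighbour vase, blue with a white band, same shape, size and axes as the terracotta ones; already standing upright on the ware board.
- lamp: the drying lamp, fixed upright: round black foot 90 mm across, outer tube 32 mm across whose rim is 136 mm above the table. Origin: centre of its underside, +z up. Its x points to the side where the lock button comes out.
- mast_grip (a point): where to grip the lamp's mast: on its upright axis, in the middle of the round black handle, 22 mm across. The handle runs from 26 mm below this point (the white shade, 84 mm across) to 16 mm above it (a flange 31 mm across, 8 mm thick). 66 mm above the outer tube's rim when the mast is fully down; rises with the mast.
- mast (a joint): how far the mast is pulled up, m: 0 fully down, end stop at 0.091. Straight up; stays where it is left; pulling takes about 9 N. The lock button clears the outer tube at about 0.086 and then keeps the mast from sliding back.
- latch (a joint): the red lock button, 10 mm square, sprung, near the mast's foot: about 0.001 m while it is hidden in the outer tube, 0.0075 m clicked out (seen just above the outer tube's rim, on its far side from the robot).
- timer: the wind-up timer, fixed: green box 85 x 105 mm, 60 mm high, white dials, brass key on top. Origin: centre of its underside, +z up.
- key_grip (a point): where to grip the timer's brass key: on its upright turning axis, in its flat upright wing (40 mm along this point's x, 9 mm thick along y, from 18 mm below this point to 12 mm above it), 30 mm above the timer's top. The wing's +x end has a red tip. The point turns with the key.
- key (a joint): winding angle of the key, rad: 0 unwound, hard stop at 5.8 (fully wound); grows clockwise seen from above. Starts between 0 and 0.8. A spring inside resists with friction (0.1 to 0.15 N m in all); a ratchet brake keeps the key where it is let go.
- tub: bystander: white and green tub with an orange rim and a blue brush, 76 mm across, 75 mm high (brush to 155 mm), loose. Origin: centre of its underside, +z up.
- plates: bystander: stack of three grey clay plates, 160 mm across, 36 mm high, loose. Origin: centre of its underside, +z up.
- soap: bystander: white soap bottle with a red cap, 60 mm across, 190 mm high, loose. Origin: centre of its underside, +z up.
Things that resemble listed ones, but are neither listed nor needed, are in the scene too. There is more than one size of the vase_e; the job needs the largest. Leave any pink look-alike of the lamp alone.

How it is judged (in metres and radians):
On the way, in this order (a step that is already met when the one before it is completed fails the run):
1. all the vases stand upright on the ware board and the lamp's mast is up with its lock button out (angle between each of vase_a, vase_b, vase_c, vase_d, vase_f, vase_e's own z axis and vertical below 0.1 rad and x of vase_a in the frame of board between -0.2 and 0.2 m and y of vase_a in the frame of board between -0.21 and 0.21 m and z of vase_a in the frame of board between 0.008 and 0.018 m and linear speed of each of vase_a, vase_b, vase_c, vase_d, vase_f, vase_e below 0.03 m/s and x of vase_b in the frame of board between -0.2 and 0.2 m and y of vase_b in the frame of board between -0.21 and 0.21 m and z of vase_b in the frame of board between 0.008 and 0.018 m and x of vase_c in the frame of board between -0.2 and 0.2 m and y of vase_c in the frame of board between -0.21 and 0.21 m and z of vase_c in the frame of board between 0.008 and 0.018 m and x of vase_d in the frame of board between -0.2 and 0.2 m and y of vase_d in the frame of board between -0.21 and 0.21 m and z of vase_d in the frame of board between 0.008 and 0.018 m and x of vase_f in the frame of board between -0.2 and 0.2 m and y of vase_f in the frame of board between -0.21 and 0.21 m and z of vase_f in the frame of board between 0.008 and 0.018 m and x of vase_e in the frame of board between -0.2 and 0.2 m and y of vase_e in the frame of board between -0.21 and 0.21 m and z of vase_e in the frame of board between 0.008 and 0.018 m and value of joint latch above 0.005 m and value of joint mast above 0.083 m), for 0.3 s.
2. the timer's key is wound to its stop (value of joint key above 5.5 rad), for 0.2 s.
At the end, for the whole second after the job is handed in: Every vase present stands upright (within 0.1 rad) and still on the ware board, its centre at least 20 mm inside the board's edges; the mast is up (over 83 mm) with the lock button out (over 5 mm); the key is wound past 5.5 rad of its 5.8 (all of step 1 and value of joint key above 5.5 rad); the robot touches nothing.
It fails at once if the tub is shifted by more than 4 cm or tipped (distance of tub from where it was at the start of the episode above 0.04 m or angle between tub's own z axis and vertical above 0.35 rad).
It fails at once if the plates is shifted by more than 4 cm or tipped (distance of plates from where it was at the start of the episode above 0.04 m or angle between plates's own z axis and vertical above 0.35 rad).
It fails at once if the soap is shifted by more than 4 cm or tipped (distance of soap from where it was at the start of the episode above 0.04 m or angle between soap's own z axis and vertical above 0.35 rad).
Of vase_a, vase_b, vase_c, vase_d, vase_f only 3 to 5 are there at a start; the rules pass over those that are not, and their reading is None.
At some moment in a run one of vase_a, vase_b, vase_c, vase_d, vase_f may be knocked a few centimetres aside while the robot is not near it.
Once in a run the grip may slacken for a moment while it holds something.
It also fails if it takes over 210 s, if anything falls off the work surface, if the arm or the gripper's body presses on something with over 40 N, if the wrist force passes 120 N, or if a joint passes its speed limit or range.

## Working session

There is one attempt and no reset: what is moved stays moved. The work goes in short steps, Python scripts to look and compute and a tool call to move; the robot and the scene stay as the last step left them, time stands still between calls to the robot, and variables do not carry over. Pictures are saved under pics/ and viewed, at most 14 in all, crops included, and the job is handed in when it is done.

Besides the shell and the picture viewer there is one more tool, called after "Request:" by a JSON object that holds its "api" and its "payload". carry_out: Moves the arm, as the interface text tells. Its arguments: {"type":"object","properties":{"targets":{"type":"array"}},"required":["targets"]}

```bash
mkdir -p pics; ls; cat > h.py <<'E'
import numpy as np, cv2
from station import sense, capture, order
def snap(n,f=None):
    c=capture(n)
    if f: cv2.imwrite('pics/'+f,c['image'][:,:,::-1])
    return c
def ray(c,u,v):
    k=np.array([[c['fx'],0,c['cx']],[0,c['fy'],c['cy']],[0,0,1]]);d=c.get('dist')
    x,y=(u-c['cx'])/c['fx'],(v-c['cy'])/c['fy']
    T=np.array(c['T']);return T[:3,3],T[:3,:3]@np.array([x,-y,-1.])
def onz(c,u,v,z):
    o,d=ray(c,u,v);return o+d*(z-o[2])/d[2]
def proj(c,p):
    T=np.array(c['T']);q=T[:3,:3].T@(np.array(p)-T[:3,3])
    return c['cx']+c['fx']*q[0]/-q[2], c['cy']-c['fy']*q[1]/-q[2]
E
python3 - <<'E'
from h import *
for n in('side','top'):
    c=snap(n,n+'0.png');print([k for k in c if k!='image'],np.round(c['T'],3).tolist(),c['fx'],c['fy'],c['cx'],c['cy'])
s=sense();print(s['time_s'],s['tcp_rot'],s['opening'])
E
```

```text
pics
['fx', 'fy', 'cx', 'cy', 'T'] [[-0.874, 0.293, -0.388, 10.849], [-0.485, -0.492, 0.723, 972.977], [0.021, 0.82, 0.572, 904.122], [0.0, 0.0, 0.0, 1.0]] 411.0307048231435 411.0307048231435 320.10151985527415 205.55749851486436
['fx', 'fy', 'cx', 'cy', 'T'] [[-0.008, 0.981, -0.192, 269.361], [-1.0, -0.01, -0.012, -9.88], [-0.014, 0.191, 0.981, 1631.841], [0.0, 0.0, 0.0, 1.0]] 469.7234402994684 469.7234402994684 315.64133865018397 204.32008065893618
0.1 [[ 9.49000205e-01  3.15275404e-01 -1.72229899e-04]
 [ 3.15275266e-01 -9.48998916e-01  1.60127066e-03]
 [ 3.41395267e-04 -1.57390601e-03 -9.99998703e-01]] 0.9987341782405738
```

View pics/top0.png

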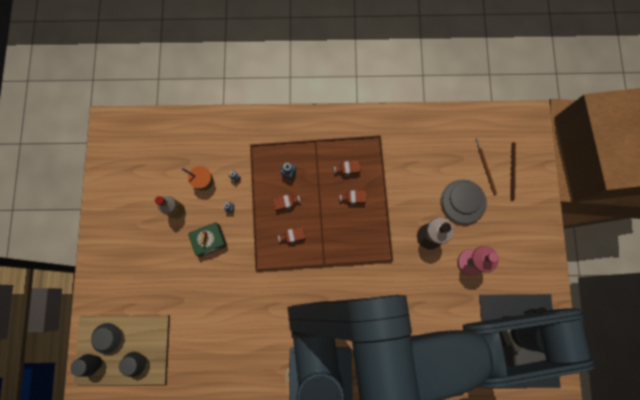

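View pics/side0.png

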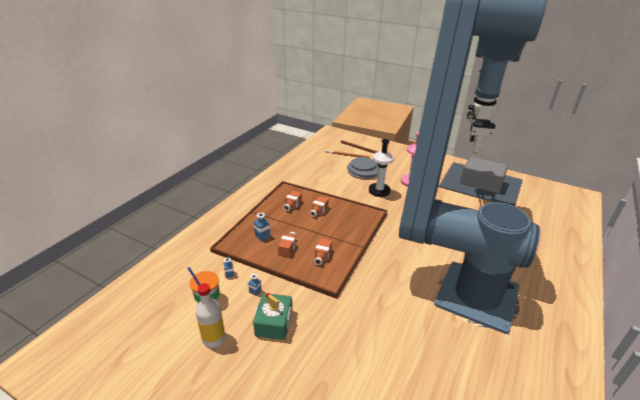

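The top view shows the board at about (250–390, 137–270), with four terracotta vases at (348,169), (353,197), (287,203) and (291,236). A standing blue vase is on the board at (288,170). Two smaller blue vases are off the board at (234,176) and (228,207), so they are the decoys. The lamp is white and black at (435,233), and the pink lamp at (480,260) is the look-alike. The timer is at (208,239).

I'll confirm these in one enlarged crop.

```bash
python3 - <<'E'
from h import *
c=snap('top');s=snap('side')
a=cv2.resize(c['image'][125:275,185:450],None,fx=3,fy=3,interpolation=cv2.INTER_CUBIC)[:, :, ::-1]
cv2.imwrite('pics/c1.png',cv2.convertScaleAbs(a,alpha=1.6))
b=cv2.resize(s['image'][140:345,205:405],None,fx=2.9,fy=2.9,interpolation=cv2.INTER_CUBIC)[:, :, ::-1]
cv2.imwrite('pics/c2.png',b)
E
```

```text
(no output)
```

View pics/c1.png

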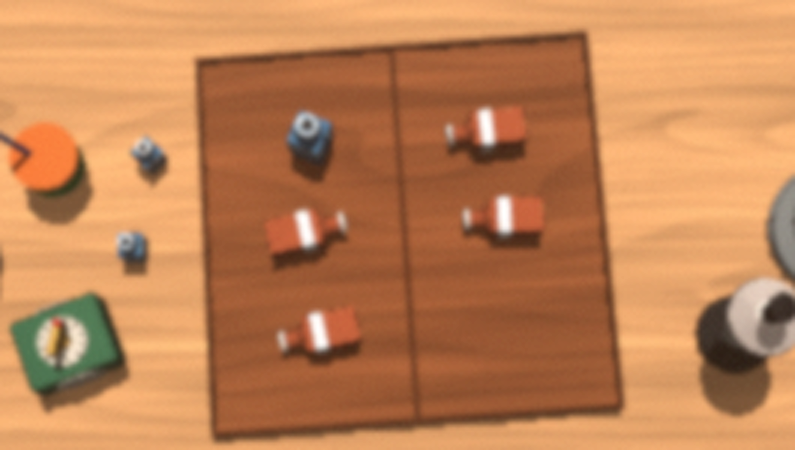

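View pics/c2.png

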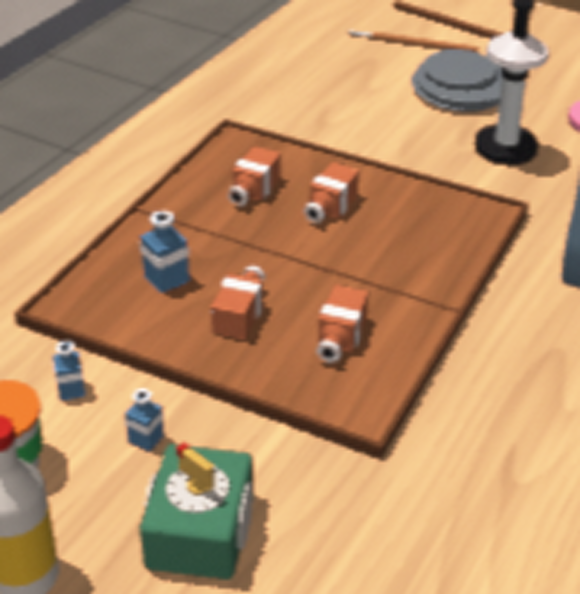

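The crops confirm four lying vases. Three have their mouths to the left (+y), at crop (485,132), (505,216) and (320,332); one, at (307,230), has its mouth to the right. The large blue vase stands on the board, and both small blue ones are off it. The white lamp is the one meant.

```bash
python3 - <<'E'
from h import *
c=snap('top');s=snap('side')
P=lambda x,y,z:np.round(onz(c,x/3+185,y/3+125,z),1)
for n,m,b in (('A',(449,135),(525,130)),('B',(466,218),(544,214)),('C',(343,221),(268,235)),('D',(282,342),(359,326))):
    m=P(*m,32);b=P(*b,40);d=m-b;print(n,m,b,np.linalg.norm(d[:2]),np.degrees(np.arctan2(d[1],d[0])))
for q in((198,60),(585,35),(621,410),(215,436)): print('board',P(*q,18))
print('blue mouth',P(307,123,102))
print('key',P(57,340,85)); print('timer corners',[P(*q,60) for q in((12,328),(97,295),(122,358),(38,390))])
print('tub',P(45,157,75))
def tri(u1,u2):
    o1,d1=ray(c,*u1);o2,d2=ray(s,*u2);d1/=np.linalg.norm(d1);d2/=np.linalg.norm(d2)
    A=np.array([d1,-d2]).T;t=np.linalg.lstsq(A,o2-o1,rcond=None)[0]
    p,q=o1+t[0]*d1,o2+t[1]*d2;return np.round((p+q)/2,1),np.linalg.norm(p-q)
f=lambda x,y:(x/3+185,y/3+125); g=lambda x,y:(x/2.9+205,y/2.9+140)
print('lampshade',tri(f(764,317),g(517,50)),'foot',P(735,335,5), onz(s,*g(507,146),5))
print('key',tri(f(57,340),g(197,472)),'redtip',tri(f(58,322),g(183,450)))
print('blue',tri(f(307,123),g(162,219)))
for n,t,sd in (('Am',(449,135),(239,196)),('Bm',(466,218),(316,213)),('Dm',(282,342),(329,351))):print(n,tri(f(*t),g(*sd)))
print('soap',onz(s,211,342,0),'minis',P(130,248,0),P(150,158,0))
E
```

```text
A [704.  -57.7  32. ] [ 706.8 -146.2   40. ] 88.54428270645145 91.81214334223121
B [604.3 -75.8  32. ] [ 606.4 -165.5   40. ] 89.72457857242908 91.3411277797172
C [602.3  66.8  32. ] [585.1 153.   40. ] 87.89926052021141 -78.71563458341409
D [462.  136.6  32. ] [478.5  48.3  40. ] 89.8283919482031 100.58439151697395
board [804.2 241.2  18. ]
board [ 829.8 -222.9   18. ]
board [ 382.3 -248.6   18. ]
board [356.9 213.5  18. ]
blue mouth [700.8 103.9 102. ]
key [460.1 381.1  85. ]
timer corners [array([477.3, 438.8,  60. ]), array([513.9, 343.9,  60. ]), array([442.2, 313.5,  60. ]), array([407.3, 406.6,  60. ])]
tub [671.6 405.3  75. ]
lampshade (array([ 468. , -382.8,  154.1]), np.float64(2.0267828335784386)) foot [ 468.4 -385.5    5. ] [ 463.43888846 -380.04296998    5.        ]
key (array([460.5, 382.4,  79.2]), np.float64(0.69401078268237)) redtip (array([478.3, 378.1,  94.2]), np.float64(1.4120304781319344))
blue (array([700.6, 103.4,  96. ]), np.float64(3.9633858639215367))
Am (array([702.9, -58.6,  28.8]), np.float64(4.126465966202415))
Bm (array([602.1, -77.1,  28.2]), np.float64(6.404461080312021))
Dm (array([461.4, 136.5,  30.3]), np.float64(1.654485799511759))
soap [566.58556762 515.27702496   0.        ] minis [579.  320.2   0. ] [688.4 299.2   0. ]
```

Request:
{"api": "carry_out", "payload": {"targets": [{"turn": -0.125,"tz": -1.25,"gripper": 1},{"turn": -0.125,"tz": -1.25,"gripper": 1},{"turn": -0.125,"tz": -1.25,"gripper": 1},{"turn": -0.125,"tz": -1.25,"gripper": 1},{"turn": -0.125,"tz": -1.25,"gripper": 1},{"turn": -0.125,"tz": -1.25,"gripper": 1},{"turn": -0.125,"tz": -1.25,"gripper": 1},{"turn": -0.125,"tz": -1.25,"gripper": 1}]}}

```text
$.targets[0]: bad value
```

Request:
{"api": "carry_out", "payload": {"targets": [{"turn": -0.125,"gripper": 1},{"turn": -0.125,"gripper": 1},{"ty": 3.0,"tx": 1.4,"gripper": 1},{"ty": 3.0,"tx": 1.4,"gripper": 1},{"ty": 3.0,"tx": 1.4,"gripper": 1},{"ty": 3.0,"tx": 1.4,"gripper": 1},{"ty": 3.0,"tx": 1.4,"gripper": 1},{"ty": 3.0,"tx": 1.4,"gripper": 1}]}}

```text
$.targets[0]: bad value
```

Request:
{"api": "carry_out", "payload": {"targets": [{"gripper": 1,"tx": 0,"ty": 0,"tz": -1.25,"turn": -0.12},{"gripper": 1,"tx": 0,"ty": 0,"tz": -1.25,"turn": -0.12},{"gripper": 1,"tx": 0,"ty": 0,"tz": -1.25,"turn": -0.12},{"gripper": 1,"tx": 0,"ty": 0,"tz": -1.25,"turn": -0.12},{"gripper": 1,"tx": 0,"ty": 0,"tz": -1.25,"turn": -0.12},{"gripper": 1,"tx": 0,"ty": 0,"tz": -1.25,"turn": -0.12},{"gripper": 1,"tx": 0,"ty": 0,"tz": -1.25,"turn": -0.12},{"gripper": 1,"tx": 0,"ty": 0,"tz": -1.25,"turn": -0.12}]}}

```text
time_s: 0.97
position: [173.4, -521.8, 319.2]
tcp_rot: [[0.28, 0.96, -0.0], [0.96, -0.28, 0.0], [0.0, -0.0, -1.0]]
force: [0.1, -0.5, 0.3]
opening: 1.0
gripper_force: 0.0
```

Request:
{"api": "carry_out", "payload": {"targets": [{"gripper": 1,"tx": 0,"ty": 0,"tz": 0,"turn": -0.12},{"gripper": 1,"tx": 0,"ty": 0,"tz": 0,"turn": -0.12},{"gripper": 1,"tx": 0,"ty": 0,"tz": 0,"turn": -0.045},{"gripper": 1,"tx": 1.4,"ty": 3,"tz": 0,"turn": 0},{"gripper": 1,"tx": 1.4,"ty": 3,"tz": 0,"turn": 0},{"gripper": 1,"tx": 1.4,"ty": 3,"tz": 0,"turn": 0},{"gripper": 1,"tx": 1.4,"ty": 3,"tz": 0,"turn": 0},{"gripper": 1,"tx": 1.4,"ty": 3,"tz": 0,"turn": 0}]}}

```text
time_s: 1.63
position: [324.9, -451.9, 318.7]
tcp_rot: [[0.006, 1.0, 0.0], [1.0, -0.006, 0.0], [0.0, 0.0, -1.0]]
force: [-0.9, -1.0, 0.4]
opening: 0.998
gripper_force: 0.0
```

Request:
{"api": "carry_out", "payload": {"targets": [{"gripper": 1,"tx": 1.4,"ty": 3,"tz": 0,"turn": 0},{"gripper": 1,"tx": 1.4,"ty": 3,"tz": 0,"turn": 0},{"gripper": 1,"tx": 1.4,"ty": 3,"tz": 0,"turn": 0},{"gripper": 1,"tx": 1.4,"ty": 3,"tz": 0,"turn": 0},{"gripper": 1,"tx": 0,"ty": 0,"tz": 0,"turn": 0}]}}

```text
time_s: 2.05
position: [448.7, -394.1, 318.2]
tcp_rot: [[-0.0, 1.0, 0.002], [1.0, 0.0, 0.002], [0.002, 0.002, -1.0]]
force: [0.4, -0.4, -1.1]
opening: 0.998
gripper_force: 0.0
```

```bash
python3 - <<'E'
from h import *
s=sense();print(np.round(s['position'],1),np.round(s['tcp_rot'],3).tolist(),np.round(s['joints'],0))
c=snap('wrist','w1.png');print(np.round(c['T'],3).tolist(),c['fx'],c['cx'],c['cy'])
for z in (226,210,176): print(proj(c,(468,-384,z)))
E
```

```text
[ 448.7 -394.1  318.2] [[-0.0, 1.0, 0.002], [1.0, 0.0, 0.002], [0.002, 0.002, -1.0]] [-52.  17.  71.   0.  92. -52.]
[[1.0, 0.001, -0.002, 448.202], [-0.0, 0.957, 0.29, -312.707], [0.002, -0.29, 0.957, 484.91], [0.0, 0.0, 0.0, 1.0]] 287.5344999034232 316.1482583927344 197.00672593266677
(np.float64(336.7310825242918), np.float64(189.65798360092646))
(np.float64(335.5825647766645), np.float64(185.3544255586544))
(np.float64(333.51113302103664), np.float64(177.59265887340578))
```

View pics/w1.png

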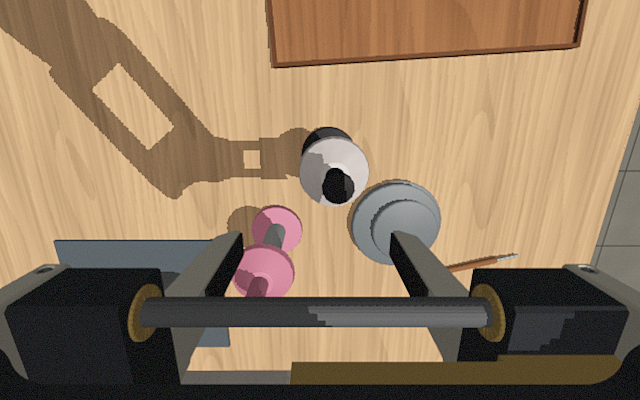

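The wrist view shows the lamp's flange at about (337,185), as predicted. The pink lamp at (270,260) stays clear. Moving down to the handle.

Request:
{"api": "carry_out", "payload": {"targets": [{"gripper": 1,"tx": 1.0,"ty": 1.93,"tz": 0,"turn": 0},{"gripper": 1,"tx": 0,"ty": 0,"tz": 2.5,"turn": 0},{"gripper": 1,"tx": 0,"ty": 0,"tz": 2.5,"turn": 0},{"gripper": 1,"tx": 0,"ty": 0,"tz": 2.5,"turn": 0},{"gripper": 1,"tx": 0,"ty": 0,"tz": 2.5,"turn": 0},{"gripper": 1,"tx": 0,"ty": 0,"tz": 2.0,"turn": 0},{"gripper": 1,"tx": 0,"ty": 0,"tz": 1.4,"turn": 0},{"gripper": 1,"tx": 0,"ty": 0,"tz": 0,"turn": 0}]}}

```text
time_s: 2.77
position: [460.8, -386.5, 181.0]
tcp_rot: [[0.006, 1.0, -0.005], [1.0, -0.006, 0.005], [0.005, -0.005, -1.0]]
force: [-0.4, 0.4, -0.2]
opening: 1.002
gripper_force: 0.0
```

Request:
{"api": "carry_out", "payload": {"targets": [{"gripper": -1,"tx": 0,"ty": 0,"tz": 0,"turn": 0},{"gripper": -1,"tx": 0,"ty": 0,"tz": 0,"turn": 0},{"gripper": -1,"tx": 0,"ty": 0,"tz": 0,"turn": 0},{"gripper": -1,"tx": 0,"ty": 0,"tz": 0,"turn": 0},{"gripper": -1,"tx": 0,"ty": 0,"tz": 0,"turn": 0},{"gripper": -1,"tx": 0,"ty": 0,"tz": 0,"turn": 0},{"gripper": -1,"tx": 0,"ty": 0,"tz": 0,"turn": 0},{"gripper": -1,"tx": 0,"ty": 0,"tz": 0,"turn": 0}]}}

```text
time_s: 3.43
position: [463.5, -387.4, 184.8]
tcp_rot: [[0.005, 1.0, 0.0], [1.0, -0.005, -0.0], [-0.0, 0.0, -1.0]]
force: [0.0, 0.3, 0.1]
opening: 0.473
gripper_force: 0.0
```

Request:
{"api": "carry_out", "payload": {"targets": [{"gripper": -1,"tx": 0.3,"ty": 0.4,"tz": 0.1,"turn": 0},{"gripper": -1,"tx": 0,"ty": 0,"tz": 0,"turn": 0},{"gripper": -1,"tx": 0,"ty": 0,"tz": 0,"turn": 0},{"gripper": -1,"tx": 0,"ty": 0,"tz": 0,"turn": 0},{"gripper": -1,"tx": 0,"ty": 0,"tz": 0,"turn": 0},{"gripper": -1,"tx": 0,"ty": 0,"tz": 0,"turn": 0},{"gripper": -1,"tx": 0,"ty": 0,"tz": 0,"turn": 0}]}}

```text
time_s: 4.02
position: [469.2, -383.8, 183.5]
tcp_rot: [[0.004, 1.0, 0.003], [1.0, -0.004, 0.0], [0.0, 0.003, -1.0]]
force: [5.2, 0.6, -1.6]
opening: 0.32
gripper_force: 30.0
```

Request:
{"api": "carry_out", "payload": {"targets": [{"gripper": -1,"tx": 0,"ty": 0,"tz": -1.2,"turn": 0},{"gripper": -1,"tx": 0,"ty": 0,"tz": -1.2,"turn": 0},{"gripper": -1,"tx": 0,"ty": 0,"tz": -1.2,"turn": 0},{"gripper": -1,"tx": 0,"ty": 0,"tz": -1.2,"turn": 0},{"gripper": -1,"tx": 0,"ty": 0,"tz": -1.2,"turn": 0},{"gripper": -1,"tx": 0,"ty": 0,"tz": -1.2,"turn": 0},{"gripper": -1,"tx": 0,"ty": 0,"tz": -1.2,"turn": 0},{"gripper": -1,"tx": 0,"ty": 0,"tz": -0.5,"turn": 0}]}}

```text
time_s: 4.68
position: [469.1, -383.7, 272.0]
tcp_rot: [[0.004, 1.0, 0.002], [1.0, -0.004, 0.002], [0.002, 0.002, -1.0]]
force: [7.4, -0.7, -7.8]
opening: 0.323
gripper_force: 30.0
```

Request:
{"api": "carry_out", "payload": {"targets": [{"gripper": -1,"tx": 0,"ty": 0,"tz": -0.2,"turn": 0},{"gripper": -1,"tx": 0,"ty": 0,"tz": 0,"turn": 0},{"gripper": -1,"tx": 0,"ty": 0,"tz": 0,"turn": 0}]}}

```text
time_s: 4.93
position: [469.1, -383.7, 273.0]
tcp_rot: [[0.004, 1.0, 0.002], [1.0, -0.004, 0.002], [0.002, 0.002, -1.0]]
force: [7.7, -1.5, -6.8]
opening: 0.317
gripper_force: 30.0
```

```bash
python3 - <<'E'
from h import *
c=snap('side');a=cv2.resize(c['image'][90:210,340:440],None,fx=4,fy=4,interpolation=cv2.INTER_CUBIC)[:, :, ::-1]
cv2.imwrite('pics/m1.png',a)
E
```

```text
(no output)
```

View pics/m1.png

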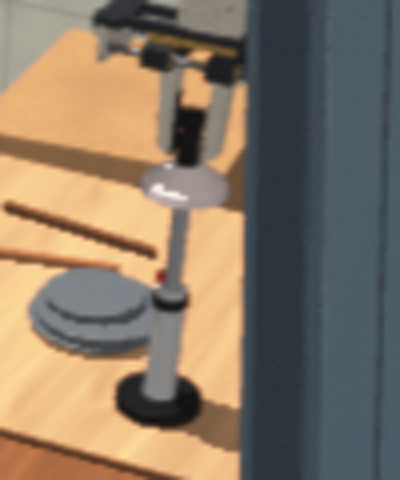

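The crop shows the red button out at (160,275), just above the tube's rim at (168,297). Releasing the mast and going to vase D, which is nearest.

Request:
{"api": "carry_out", "payload": {"targets": [{"gripper": 0.4,"tx": 0,"ty": 0,"tz": 0,"turn": 0},{"gripper": 0.4,"tx": 0,"ty": 0,"tz": 0,"turn": 0},{"gripper": 0.4,"tx": 0,"ty": 0,"tz": 0,"turn": 0},{"gripper": 0.4,"tx": 0,"ty": 0,"tz": 0,"turn": 0},{"gripper": 0.4,"tx": 0,"ty": 0,"tz": 0,"turn": 0},{"gripper": 0.4,"tx": 0,"ty": 0,"tz": 0,"turn": 0},{"gripper": 0.3,"tx": 0,"ty": 0,"tz": -2.5,"turn": 0},{"gripper": 0.2,"tx": 0,"ty": 0,"tz": -3.5,"turn": 0}]}}

```text
time_s: 5.65
position: [466.2, -383.1, 331.8]
tcp_rot: [[0.005, 1.0, -0.005], [1.0, -0.005, 0.006], [0.006, -0.005, -1.0]]
force: [-0.2, -0.9, -0.5]
opening: 0.623
gripper_force: 0.0
```

Request:
{"api": "carry_out", "payload": {"targets": [{"gripper": 0.2,"tx": 4,"ty": 0,"tz": -1,"turn": 0},{"gripper": 0.2,"tx": 4,"ty": 0,"tz": 0,"turn": 0},{"gripper": 0.2,"tx": 4,"ty": 0,"tz": 0,"turn": 0},{"gripper": 0.2,"tx": 4,"ty": 0,"tz": 0,"turn": 0},{"gripper": 0.2,"tx": 4,"ty": 0,"tz": 0,"turn": 0},{"gripper": 0.2,"tx": 4,"ty": 0,"tz": 0,"turn": 0},{"gripper": 0.2,"tx": 4,"ty": 0,"tz": 0,"turn": 0},{"gripper": 0.2,"tx": 4,"ty": 0,"tz": 0,"turn": 0}]}}

```text
time_s: 6.32
position: [468.5, -62.7, 345.1]
tcp_rot: [[0.006, 1.0, 0.001], [1.0, -0.006, -0.0], [-0.0, 0.001, -1.0]]
force: [1.8, -0.1, 0.1]
opening: 0.601
gripper_force: 0.0
```

Request:
{"api": "carry_out", "payload": {"targets": [{"gripper": 0.2,"tx": 4,"ty": 0,"tz": 0.5,"turn": 0},{"gripper": 0.2,"tx": 4,"ty": 0,"tz": 0.5,"turn": 0},{"gripper": 0.2,"tx": 4,"ty": 0,"tz": 0.5,"turn": 0},{"gripper": 0.2,"tx": 4,"ty": 0,"tz": 0.5,"turn": 0},{"gripper": 0.2,"tx": 2.5,"ty": 0,"tz": 3,"turn": -0.06},{"gripper": 0.2,"tx": 1,"ty": 0,"tz": 4,"turn": -0.06},{"gripper": 0.2,"tx": 0,"ty": 0,"tz": 4,"turn": -0.065},{"gripper": 0.2,"tx": 0,"ty": 0,"tz": 0,"turn": 0}]}}

```text
time_s: 6.98
position: [463.7, 131.2, 207.6]
tcp_rot: [[-0.183, 0.983, -0.014], [0.983, 0.183, -0.001], [0.002, -0.014, -1.0]]
force: [-1.0, -1.1, -0.7]
opening: 0.601
gripper_force: 0.0
```

```bash
cat >> h.py <<'E'
def tell(p=None):
    s=sense();R=np.array(s['tcp_rot']);print(round(s['time_s'],1),np.round(s['position'],1),'ang',round(np.degrees(np.arctan2(R[1,0],R[0,0])),1),'j',np.round(s['joints'],0),'op',round(s['opening'],3),'F',np.round(s['force'],1))
    if p is not None: print('tool shift cm',np.round(R.T@(np.array(p)-s['position'])/10,2))
E
python3 -c "
from h import *
tell((462,136.5,15));snap('wrist','w2.png')"
```

```text
7.0 [463.7 131.2 207.6] ang 100.6 j [ 3.  9. 97. -0. 75. -8.] op 0.601 F [-1.  -1.1 -0.7]
tool shift cm [ 0.52  0.2  19.26]
```

View pics/w2.png

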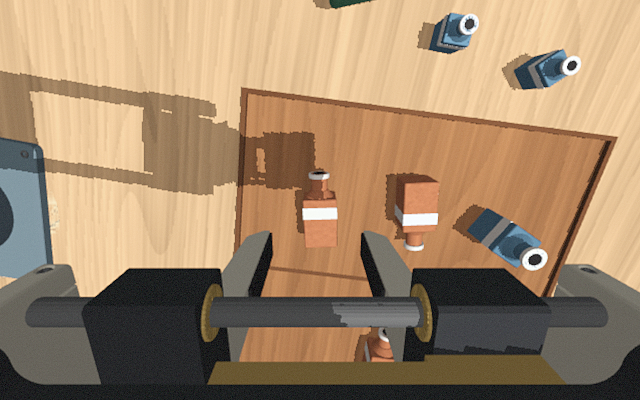

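Vase D is lined up with the tool, its mouth at (319,174). Descending to the neck's end.

Request:
{"api": "carry_out", "payload": {"targets": [{"gripper": 0.2,"tx": 0,"ty": 0,"tz": 3.5,"turn": 0},{"gripper": 0.2,"tx": 0,"ty": 0,"tz": 3.5,"turn": 0},{"gripper": 0.2,"tx": 0,"ty": 0,"tz": 3.5,"turn": 0},{"gripper": 0.2,"tx": 0,"ty": 0,"tz": 3,"turn": 0},{"gripper": 0.2,"tx": 0,"ty": 0,"tz": 2.5,"turn": 0},{"gripper": 0.2,"tx": 0,"ty": 0,"tz": 1.5,"turn": 0},{"gripper": 0.2,"tx": 0,"ty": 0,"tz": 0,"turn": 0},{"gripper": 0.2,"tx": 0,"ty": 0,"tz": 0,"turn": 0}]}}

```text
time_s: 7.7
position: [471.6, 130.1, 41.5]
tcp_rot: [[-0.177, 0.984, 0.002], [0.984, 0.177, 0.0], [-0.0, 0.002, -1.0]]
force: [1.0, 0.6, 0.1]
opening: 0.599
gripper_force: 0.0
```

```bash
python3 -c "
from h import *
tell((462,136.5,15));c=snap('wrist','w3.png');print(proj(c,(462,136.5,32)))"
```

```text
7.7 [471.6 130.1  41.5] ang 100.2 j [  2.  20. 109.  -0.  51.  -8.] op 0.599 F [1.  0.6 0.1]
tool shift cm [ 0.81 -0.84  2.64]
(np.float64(303.5787536658246), np.float64(225.93127167857745))
```

View pics/w3.png

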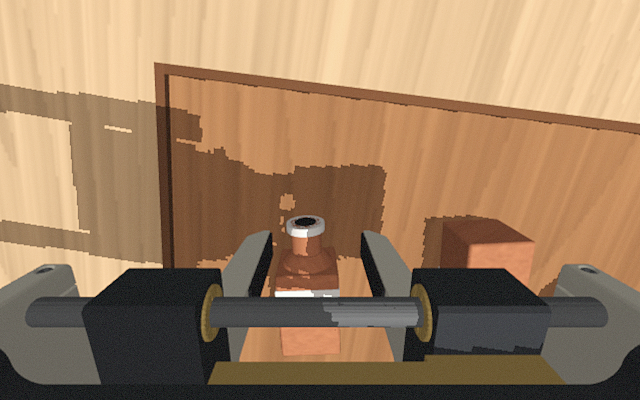

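The mouth is at (305,226), against a prediction of (304,226). Correcting and gripping.

Request:
{"api": "carry_out", "payload": {"targets": [{"gripper": 0.2,"tx": 0.8,"ty": -0.84,"tz": 1,"turn": 0},{"gripper": 0.2,"tx": 0,"ty": 0,"tz": 1.6,"turn": 0},{"gripper": -1,"tx": 0,"ty": 0,"tz": 0,"turn": 0},{"gripper": -1,"tx": 0,"ty": 0,"tz": 0,"turn": 0},{"gripper": -1,"tx": 0,"ty": 0,"tz": 0,"turn": 0},{"gripper": -1,"tx": 0,"ty": 0,"tz": 0,"turn": 0},{"gripper": -1,"tx": 0,"ty": 0,"tz": 0,"turn": 0},{"gripper": -1,"tx": 0,"ty": 0,"tz": 0,"turn": 0}]}}

```text
time_s: 8.42
position: [460.6, 136.9, 14.4]
tcp_rot: [[-0.179, 0.984, 0.002], [0.984, 0.179, 0.0], [-0.0, 0.002, -1.0]]
force: [1.0, -0.9, 0.5]
opening: 0.221
gripper_force: 0.5
```

```bash
python3 -c "
from h import *
tell((462,136.5,15))"
```

```text
8.4 [460.6 136.9  14.4] ang 100.3 j [  3.  22. 112.   0.  46.  -7.] op 0.221 F [ 1.  -0.9  0.5]
tool shift cm [-0.07  0.13 -0.06]
```

Request:
{"api": "carry_out", "payload": {"targets": [{"gripper": -1,"tx": 0,"ty": 0,"tz": 0,"turn": 0},{"gripper": -1,"tx": 0,"ty": 0,"tz": 0,"turn": 0},{"gripper": -1,"tx": -0.3,"ty": 0,"tz": -2,"turn": 0},{"gripper": -1,"tx": -0.8,"ty": 0,"tz": -2,"turn": 0},{"gripper": -1,"tx": -1.2,"ty": 0,"tz": -2,"turn": 0},{"gripper": -1,"tx": -1.2,"ty": 0,"tz": -2,"turn": 0},{"gripper": -1,"tx": 0,"ty": 0,"tz": -2,"turn": 0},{"gripper": -1,"tx": 0,"ty": 0,"tz": 0,"turn": 0}]}}

```text
time_s: 9.08
position: [468.1, 102.0, 116.6]
tcp_rot: [[-0.178, 0.984, 0.005], [0.984, 0.178, -0.0], [-0.001, 0.005, -1.0]]
force: [0.9, 0.5, -2.0]
opening: 0.203
gripper_force: 30.0
```

```bash
python3 -c "
from h import *
tell();c=snap('wrist');s=snap('side')
a=cv2.resize(s['image'][150:290,190:390],(571,400));b=cv2.resize(c['image'][150:400,180:460],(229,204))
o=np.zeros((400,800,3),np.uint8);o[:,:571]=a;o[:204,571:]=b;cv2.imwrite('pics/v1.png',o[:,:,::-1])"
```

```text
9.1 [468.1 102.  116.6] ang 100.3 j [ -1.  13. 106.   0.  61. -11.] op 0.203 F [ 0.9  0.5 -2. ]
```

View pics/v1.png

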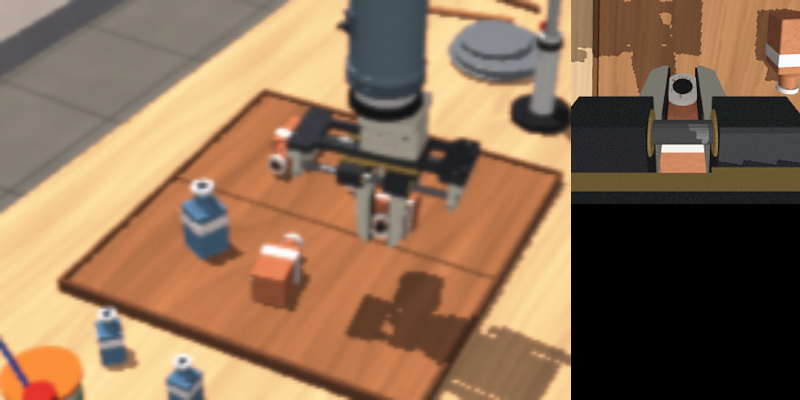

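The grip carries vase D level: in the crop it's at (380,215), held horizontally between the fingers. The pads resist pivoting, so I'll ease the grip command and let it swing down under its own weight.

Request:
{"api": "carry_out", "payload": {"targets": [{"gripper": -0.7,"tx": 0,"ty": 0,"tz": 0.5,"turn": 0},{"gripper": -0.7,"tx": 0,"ty": 0,"tz": 0.5,"turn": 0},{"gripper": -0.7,"tx": 0,"ty": 0,"tz": 0,"turn": 0}]}}

```text
time_s: 9.43
position: [463.9, 102.8, 101.0]
tcp_rot: [[-0.179, 0.984, -0.005], [0.984, 0.179, 0.0], [0.001, -0.005, -1.0]]
force: [-1.0, 0.1, -2.5]
opening: 0.204
gripper_force: 30.0
```

Request:
{"api": "carry_out", "payload": {"targets": [{"gripper": -0.62,"tx": 0,"ty": 0,"tz": 0,"turn": 0},{"gripper": -0.62,"tx": 0,"ty": 0,"tz": 0,"turn": 0}]}}

```text
time_s: 9.6
position: [465.5, 102.7, 102.8]
tcp_rot: [[-0.179, 0.984, -0.002], [0.984, 0.179, 0.0], [0.0, -0.002, -1.0]]
force: [-0.6, 0.2, -3.2]
opening: 0.2
gripper_force: 30.0
```

```bash
python3 -c "
from h import *
tell();print(sense()['gripper_force'],sense()['moment'])"
```

```text
9.6 [465.5 102.7 102.8] ang 100.3 j [ -1.  14. 107.   0.  59. -11.] op 0.2 F [-0.6  0.2 -3.2]
29.997931122779846 [ 0.09877012 -0.04608506  0.03583831]
```

Request:
{"api": "carry_out", "payload": {"targets": [{"gripper": -0.6,"tx": 0,"ty": 0,"tz": 0,"turn": 0}]}}

```text
time_s: 9.68
position: [465.9, 102.6, 103.3]
tcp_rot: [[-0.179, 0.984, -0.001], [0.984, 0.179, -0.0], [0.0, -0.001, -1.0]]
force: [-0.2, -0.4, -1.7]
opening: 0.206
gripper_force: 17.5
```

Request:
{"api": "carry_out", "payload": {"targets": [{"gripper": -0.59,"tx": 0,"ty": 0,"tz": 0,"turn": 0}]}}

```text
time_s: 9.77
position: [466.2, 102.4, 103.7]
tcp_rot: [[-0.179, 0.984, 0.0], [0.984, 0.179, -0.0], [-0.0, 0.0, -1.0]]
force: [0.6, -1.7, -2.7]
opening: 0.208
gripper_force: 11.6
```

Request:
{"api": "carry_out", "payload": {"targets": [{"gripper": -0.58,"tx": 0,"ty": 0,"tz": 0,"turn": 0}]}}

```text
time_s: 9.85
position: [466.1, 102.5, 103.7]
tcp_rot: [[-0.179, 0.984, 0.0], [0.984, 0.179, -0.0], [-0.0, 0.0, -1.0]]
force: [0.3, 0.7, -3.0]
opening: 0.214
gripper_force: 7.0
```

```bash
python3 -c "
from h import *
tell();print(sense()['gripper_force'],sense()['moment'])"
```

```text
9.8 [466.1 102.5 103.7] ang 100.3 j [ -1.  14. 107.  -0.  59. -11.] op 0.214 F [ 0.3  0.7 -3. ]
7.009588032960892 [ 0.12297386 -0.03300552  0.01061183]
```

Request:
{"api": "carry_out", "payload": {"targets": [{"gripper": -0.575,"tx": 0,"ty": 0,"tz": 0,"turn": 0},{"gripper": -0.575,"tx": 0,"ty": 0,"tz": 0,"turn": 0}]}}

```text
time_s: 10.02
position: [466.0, 102.6, 103.8]
tcp_rot: [[-0.179, 0.984, 0.0], [0.984, 0.179, 0.0], [0.0, 0.0, -1.0]]
force: [-0.1, 1.3, -2.2]
opening: 0.213
gripper_force: 2.6
```

Request:
{"api": "carry_out", "payload": {"targets": [{"gripper": -0.57,"tx": 0,"ty": 0,"tz": 0,"turn": 0},{"gripper": -0.57,"tx": 0,"ty": 0,"tz": 0,"turn": 0}]}}

```text
time_s: 10.18
position: [466.4, 102.5, 104.0]
tcp_rot: [[-0.179, 0.984, 0.001], [0.984, 0.179, -0.0], [-0.0, 0.001, -1.0]]
force: [0.6, -0.1, 0.1]
opening: 0.215
gripper_force: 0.0
```

```bash
cat >> h.py <<'E'
def duo(f,w=(180,150,460,400),sd=(190,150,390,290)):
    c=snap('wrist');s=snap('side')
    a=cv2.resize(s['image'][sd[1]:sd[3],sd[0]:sd[2]],(430,300),interpolation=cv2.INTER_CUBIC);b=cv2.resize(c['image'][w[1]:w[3],w[0]:w[2]],(336,300),interpolation=cv2.INTER_CUBIC)
    cv2.imwrite('pics/'+f,np.hstack([a,b])[:,:,::-1])
E
python3 -c "
from h import *
tell();print(sense()['gripper_force'],sense()['moment']);duo('v2.png')"
```

```text
10.2 [466.4 102.5 104. ] ang 100.3 j [ -1.  14. 107.  -0.  59. -11.] op 0.215 F [ 0.6 -0.1  0.1]
0.0 [-0.05890157 -0.06372486 -0.06132935]
```

View pics/v2.png

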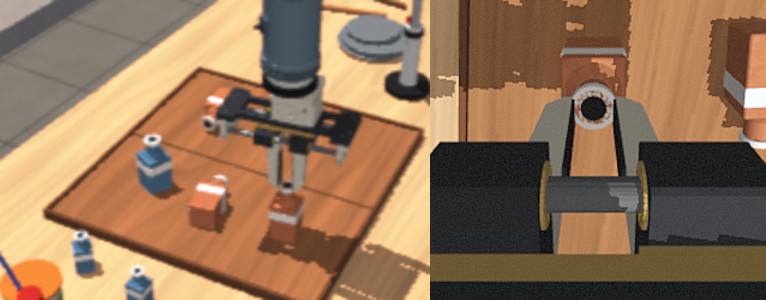

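The side view shows D now upright at (285,215), and the wrist view has its mouth still between the fingers at (593,105). Re-gripping now.

Request:
{"api": "carry_out", "payload": {"targets": [{"gripper": -0.7,"tx": 0,"ty": 0,"tz": 0,"turn": 0},{"gripper": -0.7,"tx": 0,"ty": 0,"tz": 0,"turn": 0}]}}

```text
time_s: 10.45
position: [466.2, 102.5, 103.8]
tcp_rot: [[-0.179, 0.984, 0.0], [0.984, 0.179, -0.0], [-0.0, 0.0, -1.0]]
force: [-0.2, -0.8, -0.0]
opening: 0.161
gripper_force: 0.0
```

```bash
python3 -c "
from h import *
tell();print(sense()['gripper_force'],sense()['moment']);duo('v3.png',(220,170,430,330),(270,200,370,270))"
```

```text
10.4 [466.2 102.5 103.8] ang 100.3 j [ -1.  14. 107.  -0.  59. -11.] op 0.161 F [-0.2 -0.8 -0. ]
0.0 [-0.03826418 -0.05684173  0.02895727]
```

View pics/v3.png

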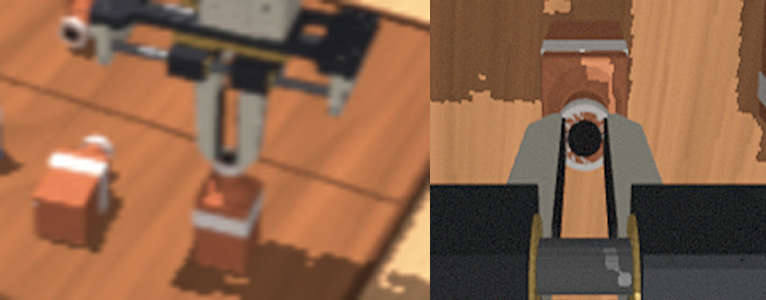

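D is standing upright on the board with the fingers clear above it. Next is vase B, this time pivoting at a lower height.

Request:
{"api": "carry_out", "payload": {"targets": [{"gripper": 0.2,"tx": 0,"ty": 0,"tz": -3,"turn": 0},{"gripper": 0.2,"tx": 0,"ty": 0,"tz": -4,"turn": 0},{"gripper": 0.2,"tx": 0,"ty": 0,"tz": -3,"turn": 0},{"gripper": 0.2,"tx": 0,"ty": 0,"tz": 0,"turn": 0.08},{"gripper": 0.2,"tx": 0,"ty": 0,"tz": 0,"turn": 0.075},{"gripper": 0.2,"tx": -3,"ty": 2.3,"tz": 0,"turn": 0},{"gripper": 0.2,"tx": -3,"ty": 2.3,"tz": 0,"turn": 0},{"gripper": 0.2,"tx": -3,"ty": 2.3,"tz": 0,"turn": 0}]}}

```text
time_s: 11.22
position: [537.9, 13.7, 204.1]
tcp_rot: [[-0.027, 1.0, 0.001], [1.0, 0.027, -0.0], [-0.0, 0.001, -1.0]]
force: [1.1, -0.2, 0.5]
opening: 0.598
gripper_force: 0.0
```

Request:
{"api": "carry_out", "payload": {"targets": [{"gripper": 0.2,"tx": -3,"ty": 2.3,"tz": 0,"turn": 0},{"gripper": 0.2,"tx": -3,"ty": 2.3,"tz": 0,"turn": 0},{"gripper": 0.2,"tx": -3,"ty": 2.3,"tz": 0,"turn": 0},{"gripper": 0.2,"tx": 0,"ty": 0,"tz": 0,"turn": 0},{"gripper": 0.2,"tx": 0,"ty": 0,"tz": 0,"turn": 0}]}}

```text
time_s: 11.63
position: [608.9, -75.7, 202.5]
tcp_rot: [[-0.022, 1.0, -0.001], [1.0, 0.022, 0.0], [0.0, -0.001, -1.0]]
force: [0.3, 1.1, -0.5]
opening: 0.601
gripper_force: 0.0
```

```bash
python3 -c "
from h import *
tell((604.3,-75.8,18));c=snap('wrist','w4.png');print(proj(c,(604.3,-75.8,32)),proj(c,(602,66.8,32)),proj(c,(704,-57.7,32)))"
```

```text
11.6 [608.9 -75.7 202.5] ang 91.3 j [-17.  22.  80.   0.  78. -19.] op 0.601 F [ 0.3  1.1 -0.5]
tool shift cm [-0.   -0.44 18.45]
(np.float64(312.56418776871976), np.float64(180.2394641539073)) (np.float64(312.82388496399375), np.float64(49.22847049749453)) (np.float64(396.7602952532955), np.float64(167.20252607037736))
```

View pics/w4.png

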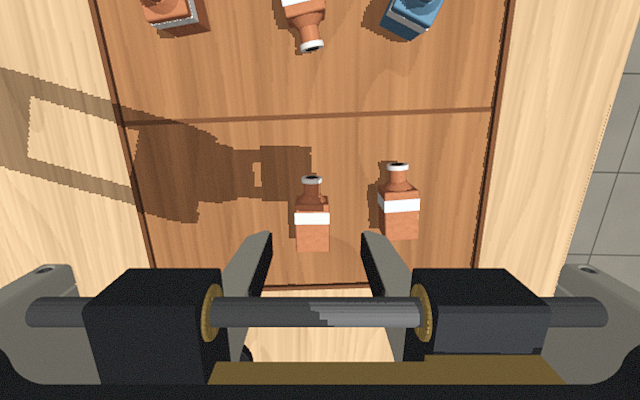

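The wrist view shows B's mouth at (312,180), A's at (397,166) and C's at (311,47), all as predicted. D stands at the upper left. Descending on B.

Request:
{"api": "carry_out", "payload": {"targets": [{"gripper": 0.2,"tx": 0,"ty": -0.4,"tz": 3.5,"turn": 0},{"gripper": 0.2,"tx": 0,"ty": 0,"tz": 3.5,"turn": 0},{"gripper": 0.2,"tx": 0,"ty": 0,"tz": 3.5,"turn": 0},{"gripper": 0.2,"tx": 0,"ty": 0,"tz": 3,"turn": 0},{"gripper": 0.2,"tx": 0,"ty": 0,"tz": 2,"turn": 0},{"gripper": 0.2,"tx": 0,"ty": 0,"tz": 1,"turn": 0},{"gripper": 0.2,"tx": 0,"ty": 0,"tz": 0,"turn": 0},{"gripper": 0.2,"tx": 0,"ty": 0,"tz": 0,"turn": 0}]}}

```text
time_s: 12.35
position: [604.5, -73.3, 39.4]
tcp_rot: [[-0.026, 1.0, 0.0], [1.0, 0.026, 0.0], [-0.0, 0.0, -1.0]]
force: [-0.1, 0.9, 0.4]
opening: 0.601
gripper_force: 0.0
```

```bash
python3 -c "
from h import *
tell((604.3,-75.8,18))"
```

```text
12.3 [604.5 -73.3  39.4] ang 91.5 j [-17.  30.  92.   0.  58. -19.] op 0.601 F [-0.1  0.9  0.4]
tool shift cm [-0.25 -0.02  2.14]
```

Request:
{"api": "carry_out", "payload": {"targets": [{"gripper": 0.2,"tx": -0.3,"ty": 0,"tz": 2.1,"turn": 0},{"gripper": -0.4,"tx": 0,"ty": 0,"tz": 0,"turn": 0},{"gripper": -0.8,"tx": 0,"ty": 0,"tz": 0,"turn": 0},{"gripper": -0.8,"tx": 0,"ty": 0,"tz": 0,"turn": 0},{"gripper": -0.8,"tx": 0,"ty": 0,"tz": 0,"turn": 0},{"gripper": -0.8,"tx": 0,"ty": 0,"tz": 0,"turn": 0},{"gripper": -0.8,"tx": 0,"ty": 0,"tz": 0,"turn": 0},{"gripper": -0.8,"tx": 0,"ty": 0,"tz": 0,"turn": 0}]}}

```text
time_s: 13.02
position: [604.8, -77.1, 18.4]
tcp_rot: [[-0.025, 1.0, 0.001], [1.0, 0.025, -0.0], [-0.0, 0.001, -1.0]]
force: [-1.2, 0.9, 3.3]
opening: 0.206
gripper_force: 30.0
```

Request:
{"api": "carry_out", "payload": {"targets": [{"gripper": -0.8,"tx": 0,"ty": 0,"tz": 0,"turn": 0},{"gripper": -0.8,"tx": 0,"ty": 0,"tz": -1,"turn": 0},{"gripper": -0.8,"tx": 0,"ty": 0,"tz": -2,"turn": 0},{"gripper": -0.8,"tx": 0,"ty": 0,"tz": -2,"turn": 0},{"gripper": -0.8,"tx": 0,"ty": 0,"tz": -2,"turn": 0},{"gripper": -0.8,"tx": 0,"ty": 0,"tz": -0.4,"turn": 0},{"gripper": -0.8,"tx": 0,"ty": 0,"tz": 0,"turn": 0},{"gripper": -0.62,"tx": 0,"ty": 0,"tz": 0,"turn": 0}]}}

```text
time_s: 13.68
position: [604.0, -76.9, 91.0]
tcp_rot: [[-0.025, 1.0, -0.001], [1.0, 0.025, 0.0], [0.0, -0.001, -1.0]]
force: [-0.0, 0.4, -3.0]
opening: 0.207
gripper_force: 30.0
```

```bash
python3 -c "
from h import *
tell();print(sense()['gripper_force'],sense()['moment'])
c=snap('wrist');cv2.imwrite('/tmp/x.png',c['image'])"
```

```text
13.7 [604.  -76.9  91. ] ang 91.4 j [-18.  27.  89.   0.  64. -19.] op 0.207 F [-0.   0.4 -3. ]
29.978786408901215 [ 0.02932667 -0.05746216 -0.01888791]
```

Request:
{"api": "carry_out", "payload": {"targets": [{"gripper": -0.6,"tx": 0,"ty": 0,"tz": 0,"turn": 0},{"gripper": -0.59,"tx": 0,"ty": 0,"tz": 0,"turn": 0},{"gripper": -0.58,"tx": 0,"ty": 0,"tz": 0,"turn": 0},{"gripper": -0.58,"tx": 0,"ty": 0,"tz": 0,"turn": 0},{"gripper": -0.58,"tx": 0,"ty": 0,"tz": 0,"turn": 0}]}}

```text
time_s: 14.15
position: [604.2, -76.7, 91.1]
tcp_rot: [[-0.025, 1.0, -0.001], [1.0, 0.025, 0.001], [0.001, -0.001, -1.0]]
force: [0.8, 0.8, -2.8]
opening: 0.213
gripper_force: 5.4
```

```bash
cat >> h.py <<'E'
def band(v=1):
    c=snap('wrist');im=c['image'].astype(int);m=((im.min(2)>130)&(im.max(2)-im.min(2)<35)).astype(np.uint8)
    m[:, :200]=0;m[:,440:]=0;m[380:]=0
    n,l,st,ce=cv2.connectedComponentsWithStats(m)
    for i in range(1,n):
        if st[i,4]>25: print('white',st[i].tolist(),np.round(ce[i]))
    hs=cv2.cvtColor(c['image'],cv2.COLOR_RGB2HSV)
    return c
E
python3 -c "
from h import *
tell();print(sense()['gripper_force'],sense()['moment']);band()"
```

```text
14.2 [604.2 -76.7  91.1] ang 91.4 j [-18.  27.  89.   0.  64. -19.] op 0.213 F [ 0.8  0.8 -2.8]
5.4358164221048355 [-0.0119182  -0.12276026 -0.01820462]
white [299, 0, 36, 20, 336] [315.   6.]
white [285, 181, 63, 16, 907] [316. 188.]
white [424, 187, 16, 12, 104] [432. 194.]
white [421, 242, 19, 18, 304] [430. 251.]
white [300, 244, 34, 31, 517] [317. 256.]
white [321, 313, 31, 12, 214] [337. 318.]
```

```bash
python3 -c "
from h import *
c=snap('wrist')
print('now mouth/ band if upright',proj(c,(604,-76,107)),proj(c,(604,-56,62)),proj(c,(604,-56,50)))
for v in (188,):
  for y in(-56,-40,-20): 
    o,d=ray(c,316,v);t=(y-o[1])/d[1];print(y,o+d*t,t)
print(np.array(c['T'])[:3,3],sense()['gripper_force'])
im=c['image'];print([im[r,316].tolist() for r in range(120,260,8)])
print([int(x) for x in im[120:260,316].argmax(1)[:3]])
"
```

```text
now mouth/ band if upright (np.float64(315.7284913982279), np.float64(253.90218837532188)) (np.float64(316.51790184680925), np.float64(198.38531027589562)) (np.float64(316.50462860149173), np.float64(193.66979472336882))
-56 [603.60523589 -56.          33.70095171] 232.19297363496116
-40 [603.26734473 -40.          92.80808706] 170.9876553163573
-20 [602.84498078 -20.         166.69200626] 94.48100741810248
[602.32338726   4.69877063 257.93410495] 5.247374027967453
[[151, 101, 67], [206, 149, 101], [208, 151, 103], [207, 150, 104], [214, 157, 108], [163, 102, 71], [155, 94, 62], [163, 101, 71], [188, 172, 167], [159, 155, 150], [132, 80, 54], [142, 87, 61], [143, 88, 60], [145, 90, 64], [128, 78, 59], [124, 68, 41], [168, 163, 157], [18, 16, 21]]
[0, 0, 0]
```

Request:
{"api": "carry_out", "payload": {"targets": [{"gripper": -0.578,"tx": 0,"ty": 0,"tz": 0,"turn": 0},{"gripper": -0.577,"tx": 0,"ty": 0,"tz": 0,"turn": 0},{"gripper": -0.577,"tx": 0,"ty": 0,"tz": 0,"turn": 0}]}}

```text
time_s: 14.5
position: [604.6, -77.1, 91.7]
tcp_rot: [[-0.025, 1.0, 0.0], [1.0, 0.025, -0.0], [-0.0, 0.0, -1.0]]
force: [-0.3, -0.5, -2.1]
opening: 0.211
gripper_force: 3.4
```

```bash
python3 -c "
from h import *
band()"
```

```text
white [298, 0, 36, 17, 315] [314.   5.]
white [424, 186, 16, 12, 109] [432. 193.]
white [287, 199, 59, 9, 345] [316. 202.]
white [300, 237, 34, 40, 769] [316. 256.]
white [421, 241, 19, 18, 313] [430. 250.]
white [321, 313, 30, 12, 202] [337. 319.]
```

Request:
{"api": "carry_out", "payload": {"targets": [{"gripper": -0.62,"tx": 0,"ty": 0,"tz": 0,"turn": 0},{"gripper": -0.65,"tx": -1,"ty": 0,"tz": 0,"turn": 0},{"gripper": -0.65,"tx": -2,"ty": 0,"tz": 0,"turn": 0},{"gripper": -0.65,"tx": -2,"ty": 0,"tz": 0,"turn": 0},{"gripper": -0.65,"tx": -1.5,"ty": 0,"tz": 0,"turn": 0},{"gripper": -0.65,"tx": -0.8,"ty": 0,"tz": 0,"turn": 0},{"gripper": -0.6,"tx": 0,"ty": 0,"tz": 0.2,"turn": 0},{"gripper": -0.585,"tx": 0,"ty": 0,"tz": 0.2,"turn": 0}]}}

```text
time_s: 15.22
position: [606.4, -150.3, 87.6]
tcp_rot: [[-0.024, 1.0, 0.0], [1.0, 0.024, 0.001], [0.001, 0.0, -1.0]]
force: [0.1, 1.0, 3.7]
opening: 0.215
gripper_force: 3.0
```

Request:
{"api": "carry_out", "payload": {"targets": [{"gripper": -0.58,"tx": 0,"ty": 0,"tz": 0.2,"turn": 0},{"gripper": -0.58,"tx": 0,"ty": 0,"tz": 0.2,"turn": 0},{"gripper": -0.58,"tx": 0,"ty": 0,"tz": 0,"turn": 0}]}}

```text
time_s: 15.47
position: [606.5, -149.4, 84.3]
tcp_rot: [[-0.026, 1.0, 0.001], [1.0, 0.026, -0.001], [-0.001, 0.001, -1.0]]
force: [-1.5, -1.3, 5.3]
opening: 0.212
gripper_force: 5.6
```

```bash
python3 -c "
from h import *
tell();band()"
```

```text
15.5 [ 606.5 -149.4   84.3] ang 91.5 j [-24.  29.  87.  -0.  64. -26.] op 0.212 F [-1.5 -1.3  5.3]
white [435, 151, 5, 21, 93] [437. 162.]
white [287, 201, 59, 8, 315] [316. 204.]
white [299, 238, 35, 19, 334] [317. 246.]
white [299, 259, 35, 21, 232] [316. 272.]
white [321, 313, 30, 12, 219] [337. 318.]
```

B is pressed onto the board. Releasing it and rising.

Request:
{"api": "carry_out", "payload": {"targets": [{"gripper": -0.57,"tx": 0,"ty": 0,"tz": 0,"turn": 0},{"gripper": -0.55,"tx": 0,"ty": 0,"tz": 0,"turn": 0},{"gripper": -0.4,"tx": 0,"ty": 0,"tz": 0,"turn": 0},{"gripper": 0.2,"tx": 0,"ty": 0,"tz": 0,"turn": 0},{"gripper": 0.2,"tx": 0,"ty": 0,"tz": 0,"turn": 0},{"gripper": 0.2,"tx": 0,"ty": 0,"tz": 0,"turn": 0},{"gripper": 0.2,"tx": 0,"ty": 0,"tz": -2,"turn": 0},{"gripper": 0.2,"tx": 0,"ty": 0,"tz": -3,"turn": 0}]}}

```text
time_s: 16.18
position: [604.0, -149.1, 130.6]
tcp_rot: [[-0.025, 1.0, -0.007], [1.0, 0.025, 0.003], [0.003, -0.007, -1.0]]
force: [0.2, -0.1, 0.1]
opening: 0.584
gripper_force: 0.0
```

Request:
{"api": "carry_out", "payload": {"targets": [{"gripper": 0.2,"tx": 0,"ty": 0,"tz": -3,"turn": 0},{"gripper": 0.2,"tx": 0,"ty": 0,"tz": -3,"turn": 0},{"gripper": 0.2,"tx": 2.3,"ty": 2.5,"tz": 0,"turn": 0},{"gripper": 0.2,"tx": 2.3,"ty": 2.5,"tz": 0,"turn": 0},{"gripper": 0.2,"tx": 2.3,"ty": 2.5,"tz": 0,"turn": 0},{"gripper": 0.2,"tx": 2.3,"ty": 2.3,"tz": 0,"turn": 0},{"gripper": 0.2,"tx": 0,"ty": 0,"tz": 0,"turn": 0},{"gripper": 0.2,"tx": 0,"ty": 0,"tz": 0,"turn": 0}]}}

```text
time_s: 16.85
position: [702.5, -54.1, 192.7]
tcp_rot: [[-0.028, 1.0, -0.001], [1.0, 0.028, 0.0], [0.0, -0.001, -1.0]]
force: [0.8, 0.0, -0.2]
opening: 0.6
gripper_force: 0.0
```

```bash
python3 -c "
from h import *
tell((703.5,-58.7,18));c=band();print(proj(c,(704,-58,32)), 'B mouth upright', proj(c,(606,-150,102)))
im=c['image'].astype(int);m=((im.min(2)>130)&(im.max(2)-im.min(2)<35)).astype(np.uint8)
n,l,st,ce=cv2.connectedComponentsWithStats(m);[print(st[i].tolist(),np.round(ce[i])) for i in range(1,n) if st[i,4]>60]"
```

```text
16.9 [702.5 -54.1 192.7] ang 91.6 j [-13.  32.  66.  -0.  82. -15.] op 0.6 F [ 0.8  0.  -0.2]
tool shift cm [-0.47  0.11 17.47]
white [200, 0, 36, 26, 545] [215.  11.]
white [301, 0, 33, 23, 426] [317.  11.]
white [210, 58, 24, 11, 155] [221.  62.]
white [308, 182, 21, 8, 100] [318. 186.]
white [302, 217, 37, 15, 424] [320. 224.]
white [213, 251, 23, 3, 27] [225. 252.]
(np.float64(317.56163836517766), np.float64(185.4943413856396)) B mouth upright (np.float64(220.49213268923063), np.float64(286.2760096730512))
[0, 0, 40, 20, 276] [23. 10.]
[76, 0, 24, 40, 398] [87. 19.]
[179, 0, 57, 26, 896] [205.  12.]
[301, 0, 33, 23, 426] [317.  11.]
[503, 0, 105, 288, 9864] [553. 132.]
[595, 15, 35, 45, 436] [613.  39.]
[627, 55, 13, 25, 117] [634.  70.]
[210, 58, 24, 11, 155] [221.  62.]
[622, 83, 18, 16, 86] [630.  88.]
[596, 118, 34, 60, 468] [611. 149.]
[630, 138, 10, 29, 107] [635. 152.]
[571, 180, 21, 9, 94] [582. 183.]
[308, 182, 21, 8, 100] [318. 186.]
[543, 209, 30, 39, 321] [557. 232.]
[617, 208, 23, 23, 172] [630. 219.]
[302, 217, 37, 15, 424] [320. 224.]
[571, 242, 24, 18, 134] [580. 253.]
[623, 264, 17, 16, 78] [633. 270.]
```

Request:
{"api": "carry_out", "payload": {"targets": [{"gripper": 0.2,"tx": -0.5,"ty": 0.1,"tz": 3.5,"turn": 0},{"gripper": 0.2,"tx": 0,"ty": 0,"tz": 3.5,"turn": 0},{"gripper": 0.2,"tx": 0,"ty": 0,"tz": 3.5,"turn": 0},{"gripper": 0.2,"tx": 0,"ty": 0,"tz": 3,"turn": 0},{"gripper": 0.2,"tx": 0,"ty": 0,"tz": 2,"turn": 0},{"gripper": 0.2,"tx": 0,"ty": 0,"tz": 1,"turn": 0},{"gripper": 0.2,"tx": 0,"ty": 0,"tz": 0,"turn": 0},{"gripper": 0.2,"tx": 0,"ty": 0,"tz": 0,"turn": 0}]}}

```text
time_s: 17.57
position: [703.1, -61.6, 29.3]
tcp_rot: [[-0.024, 1.0, 0.0], [1.0, 0.024, -0.0], [-0.0, 0.0, -1.0]]
force: [0.1, -0.8, -0.7]
opening: 0.598
gripper_force: 0.0
```

```bash
python3 -c "
from h import *
tell((703.5,-58.7,18));c=band();print(proj(c,(703.5,-58,32)))
t=snap('top');
for p in((606,-150,102),(466,102,102)):print(proj(t,p))
im=t['image'].astype(int);m=((im.min(2)>110)&(im.max(2)-im.min(2)<45)).astype(np.uint8)
n,l,st,ce=cv2.connectedComponentsWithStats(m[125:275,250:392]);[print(st[i].tolist(),np.round(ce[i]+[250,125])) for i in range(1,n) if st[i,4]>4]"
```

```text
17.6 [703.1 -61.6  29.3] ang 91.4 j [-14.  39.  76.  -0.  64. -15.] op 0.598 F [ 0.1 -0.8 -0.7]
tool shift cm [0.29 0.05 1.13]
white [299, 227, 39, 24, 447] [318. 242.]
white [321, 313, 100, 12, 674] [374. 319.]
white [291, 327, 19, 3, 38] [299. 328.]
(np.float64(317.1456435577645), np.float64(240.01914667554354))
(np.float64(363.39331954081104), np.float64(192.62936520055422))
(np.float64(287.6241912248278), np.float64(235.13351681956755))
[34, 39, 2, 3, 5] [284. 165.]
[111, 64, 7, 7, 25] [364. 192.]
[34, 71, 6, 11, 46] [286. 201.]
```

B's mouth in the top view is at (364,192), against a prediction of (363,193) for an upright vase. Gripping A with the same sequence.

Request:
{"api": "carry_out", "payload": {"targets": [{"gripper": 0.2,"tx": 0.2,"ty": 0,"tz": 1.1,"turn": 0},{"gripper": -0.4,"tx": 0,"ty": 0,"tz": 0,"turn": 0},{"gripper": -0.8,"tx": 0,"ty": 0,"tz": 0,"turn": 0},{"gripper": -0.8,"tx": 0,"ty": 0,"tz": 0,"turn": 0},{"gripper": -0.8,"tx": 0,"ty": 0,"tz": 0,"turn": 0},{"gripper": -0.8,"tx": 0,"ty": 0,"tz": 0,"turn": 0},{"gripper": -0.8,"tx": 0,"ty": 0,"tz": 0,"turn": 0},{"gripper": -0.8,"tx": 0,"ty": 0,"tz": 0,"turn": 0}]}}

```text
time_s: 18.33
position: [703.4, -58.7, 17.9]
tcp_rot: [[-0.025, 1.0, 0.001], [1.0, 0.025, -0.0], [-0.0, 0.001, -1.0]]
force: [0.8, -0.4, -0.2]
opening: 0.203
gripper_force: 29.7
```

Request:
{"api": "carry_out", "payload": {"targets": [{"gripper": -0.8,"tx": 0,"ty": 0,"tz": 0,"turn": 0},{"gripper": -0.8,"tx": 0,"ty": 0,"tz": -1,"turn": 0},{"gripper": -0.8,"tx": 0,"ty": 0,"tz": -2,"turn": 0},{"gripper": -0.8,"tx": 0,"ty": 0,"tz": -2,"turn": 0},{"gripper": -0.8,"tx": 0,"ty": 0,"tz": -2,"turn": 0},{"gripper": -0.8,"tx": 0,"ty": 0,"tz": -0.4,"turn": 0},{"gripper": -0.8,"tx": 0,"ty": 0,"tz": 0,"turn": 0},{"gripper": -0.62,"tx": 0,"ty": 0,"tz": 0,"turn": 0}]}}

```text
time_s: 19.0
position: [702.5, -58.5, 91.1]
tcp_rot: [[-0.025, 1.0, -0.001], [1.0, 0.025, 0.0], [0.0, -0.001, -1.0]]
force: [-0.9, -0.1, -3.0]
opening: 0.203
gripper_force: 30.0
```

Request:
{"api": "carry_out", "payload": {"targets": [{"gripper": -0.6,"tx": 0,"ty": 0,"tz": 0,"turn": 0},{"gripper": -0.59,"tx": 0,"ty": 0,"tz": 0,"turn": 0},{"gripper": -0.58,"tx": 0,"ty": 0,"tz": 0,"turn": 0},{"gripper": -0.58,"tx": 0,"ty": 0,"tz": 0,"turn": 0},{"gripper": -0.58,"tx": 0,"ty": 0,"tz": 0,"turn": 0}]}}

```text
time_s: 19.42
position: [702.7, -58.2, 90.9]
tcp_rot: [[-0.025, 1.0, -0.001], [1.0, 0.025, 0.001], [0.001, -0.001, -1.0]]
force: [0.1, 0.7, -2.3]
opening: 0.212
gripper_force: 5.5
```

```bash
python3 -c "
from h import *
tell();band()"
```

```text
19.4 [702.7 -58.2  90.9] ang 91.4 j [-14.  36.  73.   0.  71. -15.] op 0.212 F [ 0.1  0.7 -2.3]
white [327, 0, 13, 14, 52] [334.   6.]
white [286, 183, 62, 15, 846] [316. 190.]
white [300, 245, 34, 17, 335] [316. 251.]
white [300, 263, 34, 14, 107] [315. 272.]
white [315, 314, 37, 11, 176] [335. 319.]
```

Request:
{"api": "carry_out", "payload": {"targets": [{"gripper": -0.578,"tx": 0,"ty": 0,"tz": 0,"turn": 0},{"gripper": -0.577,"tx": 0,"ty": 0,"tz": 0,"turn": 0},{"gripper": -0.577,"tx": 0,"ty": 0,"tz": 0,"turn": 0},{"gripper": -0.62,"tx": 0,"ty": 0,"tz": 0,"turn": 0},{"gripper": -0.65,"tx": -1,"ty": 0,"tz": 0,"turn": 0},{"gripper": -0.65,"tx": -2,"ty": 0,"tz": 0,"turn": 0},{"gripper": -0.65,"tx": -2,"ty": 0,"tz": 0,"turn": 0},{"gripper": -0.65,"tx": -1,"ty": 0,"tz": 0,"turn": 0}]}}

```text
time_s: 20.13
position: [704.6, -121.6, 91.8]
tcp_rot: [[-0.024, 1.0, 0.0], [1.0, 0.024, -0.001], [-0.001, 0.0, -1.0]]
force: [0.5, -0.7, -1.6]
opening: 0.203
gripper_force: 30.0
```

```bash
python3 -c "
from h import *
tell();band()"
```

```text
20.1 [ 704.6 -121.6   91.8] ang 91.4 j [-19.  37.  71.  -0.  72. -20.] op 0.203 F [ 0.5 -0.7 -1.6]
white [287, 200, 59, 8, 286] [316. 202.]
white [200, 229, 15, 13, 84] [206. 233.]
white [300, 238, 33, 17, 247] [317. 244.]
white [300, 263, 33, 15, 160] [316. 272.]
white [325, 314, 22, 11, 118] [336. 319.]
```

Band at row 202, so A hangs upright. Lowering and releasing it.

Request:
{"api": "carry_out", "payload": {"targets": [{"gripper": -0.6,"tx": 0,"ty": 0,"tz": 0.2,"turn": 0},{"gripper": -0.585,"tx": 0,"ty": 0,"tz": 0.2,"turn": 0},{"gripper": -0.58,"tx": 0,"ty": 0,"tz": 0.2,"turn": 0},{"gripper": -0.58,"tx": 0,"ty": 0,"tz": 0.2,"turn": 0},{"gripper": -0.58,"tx": 0,"ty": 0,"tz": 0,"turn": 0},{"gripper": -0.57,"tx": 0,"ty": 0,"tz": 0,"turn": 0},{"gripper": -0.55,"tx": 0,"ty": 0,"tz": 0,"turn": 0},{"gripper": -0.4,"tx": 0,"ty": 0,"tz": 0,"turn": 0}]}}

```text
time_s: 20.85
position: [704.8, -117.7, 83.7]
tcp_rot: [[-0.026, 1.0, 0.0], [1.0, 0.026, 0.0], [0.0, 0.0, -1.0]]
force: [0.2, 0.5, -0.2]
opening: 0.258
gripper_force: 0.0
```

Request:
{"api": "carry_out", "payload": {"targets": [{"gripper": 0.2,"tx": 0,"ty": 0,"tz": 0,"turn": 0},{"gripper": 0.2,"tx": 0,"ty": 0,"tz": 0,"turn": 0},{"gripper": 0.2,"tx": 0,"ty": 0,"tz": 0,"turn": 0},{"gripper": 0.2,"tx": 0,"ty": 0,"tz": -2,"turn": 0},{"gripper": 0.2,"tx": 0,"ty": 0,"tz": -3,"turn": 0},{"gripper": 0.2,"tx": 0,"ty": 0,"tz": -3,"turn": 0},{"gripper": 0.2,"tx": 0,"ty": 0,"tz": -3,"turn": -0.08},{"gripper": 0.2,"tx": 0,"ty": 0,"tz": 0,"turn": -0.09}]}}

```text
time_s: 21.52
position: [707.8, -119.6, 201.7]
tcp_rot: [[-0.197, 0.98, 0.011], [0.98, 0.197, -0.004], [-0.006, 0.01, -1.0]]
force: [0.9, -0.5, 1.6]
opening: 0.602
gripper_force: 0.0
```

```bash
python3 -c "
from h import *
tell((602,68,22))"
```

```text
21.5 [ 707.8 -119.6  201.7] ang 101.4 j [-18.  33.  63.   0.  83. -30.] op 0.602 F [ 0.9 -0.5  1.6]
tool shift cm [20.59 -6.86 17.78]
```

Request:
{"api": "carry_out", "payload": {"targets": [{"gripper": 0.2,"tx": 3.43,"ty": -1.15,"tz": 0,"turn": 0},{"gripper": 0.2,"tx": 3.43,"ty": -1.15,"tz": 0,"turn": 0},{"gripper": 0.2,"tx": 3.43,"ty": -1.15,"tz": 0,"turn": 0},{"gripper": 0.2,"tx": 3.43,"ty": -1.15,"tz": 0,"turn": 0},{"gripper": 0.2,"tx": 3.43,"ty": -1.15,"tz": 0,"turn": 0},{"gripper": 0.2,"tx": 3.43,"ty": -1.15,"tz": 0,"turn": 0},{"gripper": 0.2,"tx": 0,"ty": 0,"tz": 0,"turn": 0},{"gripper": 0.2,"tx": 0,"ty": 0,"tz": 0,"turn": 0}]}}

```text
time_s: 22.18
position: [596.3, 71.7, 194.2]
tcp_rot: [[-0.197, 0.98, 0.001], [0.98, 0.197, -0.0], [-0.0, 0.001, -1.0]]
force: [0.7, 0.2, -0.9]
opening: 0.598
gripper_force: 0.0
```

```bash
python3 -c "
from h import *
tell((602,68,22));c=band();print('C mouth, blue',proj(c,(602,67,32)),proj(c,(701,104,102)),proj(c,(585,153,40)))
print('T',c['T'][:3,3])"
```

```text
22.2 [596.3  71.7 194.2] ang 101.4 j [ -4.  21.  83.   0.  76. -15.] op 0.598 F [ 0.7  0.2 -0.9]
tool shift cm [-0.47  0.48 17.22]
white [213, 116, 7, 14, 64] [217. 122.]
white [300, 143, 38, 15, 518] [318. 150.]
white [418, 172, 22, 30, 356] [429. 186.]
white [310, 182, 20, 8, 92] [320. 186.]
white [343, 317, 79, 7, 271] [381. 319.]
white [357, 328, 29, 7, 77] [372. 331.]
white [277, 333, 20, 10, 62] [285. 337.]
white [293, 335, 15, 6, 29] [300. 337.]
C mouth, blue (np.float64(320.09580305260545), np.float64(186.56935528961577)) (np.float64(433.0959619469782), np.float64(188.39738949371272)) (np.float64(320.7325839833235), np.float64(109.01382966120198))
T [580.07841172 151.77051772 360.70612476]
```

Request:
{"api": "carry_out", "payload": {"targets": [{"gripper": 0.2,"tx": -0.4,"ty": 0.4,"tz": 3.5,"turn": 0},{"gripper": 0.2,"tx": 0,"ty": 0,"tz": 3.5,"turn": 0},{"gripper": 0.2,"tx": 0,"ty": 0,"tz": 3.5,"turn": 0},{"gripper": 0.2,"tx": 0,"ty": 0,"tz": 2.5,"turn": 0},{"gripper": 0.2,"tx": 0,"ty": 0,"tz": 1.5,"turn": 0},{"gripper": 0.2,"tx": 0,"ty": 0,"tz": 1,"turn": 0},{"gripper": 0.2,"tx": 0,"ty": 0,"tz": 0,"turn": 0},{"gripper": 0.2,"tx": 0,"ty": 0,"tz": 0,"turn": 0}]}}

```text
time_s: 22.9
position: [602.4, 65.9, 38.6]
tcp_rot: [[-0.193, 0.981, -0.0], [0.981, 0.193, -0.0], [-0.0, -0.0, -1.0]]
force: [0.8, -0.2, 1.1]
opening: 0.602
gripper_force: 0.0
```

```bash
python3 -c "
from h import *
tell((602,68,22));c=band();print('C mouth, blue',proj(c,(602,67,32)))"
```

```text
22.9 [602.4  65.9  38.6] ang 101.1 j [ -4.  30.  92.  -0.  58. -15.] op 0.602 F [ 0.8 -0.2  1.1]
tool shift cm [0.22 0.   1.66]
white [273, 162, 76, 29, 1952] [311. 176.]
white [296, 226, 38, 20, 402] [315. 238.]
white [222, 231, 47, 65, 1612] [243. 265.]
white [364, 231, 48, 65, 1612] [389. 265.]
white [326, 307, 94, 21, 1576] [377. 316.]
C mouth, blue (np.float64(315.99882100773334), np.float64(237.17590915395317))
```

Request:
{"api": "carry_out", "payload": {"targets": [{"gripper": 0.2,"tx": 0.2,"ty": 0,"tz": 1.65,"turn": 0},{"gripper": -0.4,"tx": 0,"ty": 0,"tz": 0,"turn": 0},{"gripper": -0.8,"tx": 0,"ty": 0,"tz": 0,"turn": 0},{"gripper": -0.8,"tx": 0,"ty": 0,"tz": 0,"turn": 0},{"gripper": -0.8,"tx": 0,"ty": 0,"tz": 0,"turn": 0},{"gripper": -0.8,"tx": 0,"ty": 0,"tz": 0,"turn": 0},{"gripper": -0.8,"tx": 0,"ty": 0,"tz": 0,"turn": 0},{"gripper": -0.8,"tx": 0,"ty": 0,"tz": 0,"turn": 0}]}}

```text
time_s: 23.62
position: [601.6, 68.6, 22.8]
tcp_rot: [[-0.194, 0.981, 0.001], [0.981, 0.194, -0.0], [-0.0, 0.001, -1.0]]
force: [-0.6, 0.2, 2.7]
opening: 0.202
gripper_force: 30.0
```

Request:
{"api": "carry_out", "payload": {"targets": [{"gripper": -0.8,"tx": 0,"ty": 0,"tz": 0,"turn": 0},{"gripper": -0.8,"tx": 0,"ty": 0,"tz": -1,"turn": 0},{"gripper": -0.8,"tx": 0,"ty": 0,"tz": -2,"turn": 0},{"gripper": -0.8,"tx": 0,"ty": 0,"tz": -2,"turn": 0},{"gripper": -0.8,"tx": 0,"ty": 0,"tz": -2,"turn": 0},{"gripper": -0.8,"tx": 0,"ty": 0,"tz": -0.4,"turn": 0},{"gripper": -0.8,"tx": 0,"ty": 0,"tz": 0,"turn": 0},{"gripper": -0.62,"tx": 0,"ty": 0,"tz": 0,"turn": 0}]}}

```text
time_s: 24.28
position: [600.8, 68.8, 95.7]
tcp_rot: [[-0.194, 0.981, -0.001], [0.981, 0.194, 0.0], [0.0, -0.001, -1.0]]
force: [-0.8, -0.1, -2.7]
opening: 0.202
gripper_force: 30.0
```

Request:
{"api": "carry_out", "payload": {"targets": [{"gripper": -0.6,"tx": 0,"ty": 0,"tz": 0,"turn": 0},{"gripper": -0.59,"tx": 0,"ty": 0,"tz": 0,"turn": 0},{"gripper": -0.58,"tx": 0,"ty": 0,"tz": 0,"turn": 0},{"gripper": -0.58,"tx": 0,"ty": 0,"tz": 0,"turn": 0},{"gripper": -0.58,"tx": 0,"ty": 0,"tz": 0,"turn": 0}]}}

```text
time_s: 24.7
position: [601.2, 68.5, 95.6]
tcp_rot: [[-0.194, 0.981, -0.001], [0.981, 0.194, -0.0], [-0.0, -0.001, -1.0]]
force: [0.5, -0.3, -2.1]
opening: 0.213
gripper_force: 4.7
```

```bash
python3 -c "
from h import *
tell();c=band();print(proj(c,(602,68,106)),proj(c,(606,88,62)))"
```

```text
24.7 [601.2  68.5  95.6] ang 101.2 j [ -4.  26.  89.  -0.  64. -15.] op 0.213 F [ 0.5 -0.3 -2.1]
white [296, 219, 41, 43, 708] [316. 240.]
white [333, 314, 21, 11, 81] [343. 320.]
(np.float64(317.4323033201718), np.float64(252.0957852742559)) (np.float64(327.9254532302266), np.float64(200.22853113422477))
```

Request:
{"api": "carry_out", "payload": {"targets": [{"gripper": -0.578,"tx": 0,"ty": 0,"tz": 0,"turn": 0},{"gripper": -0.577,"tx": 0,"ty": 0,"tz": 0,"turn": 0},{"gripper": -0.577,"tx": 0,"ty": 0,"tz": 0,"turn": 0},{"gripper": -0.577,"tx": 0,"ty": 0,"tz": 0,"turn": 0}]}}

```text
time_s: 25.08
position: [601.3, 68.8, 96.2]
tcp_rot: [[-0.194, 0.981, 0.0], [0.981, 0.194, -0.0], [-0.0, 0.0, -1.0]]
force: [-0.5, -0.2, -2.2]
opening: 0.21
gripper_force: 2.7
```

```bash
python3 -c "
from h import *
tell();c=band()"
```

```text
25.1 [601.3  68.8  96.2] ang 101.2 j [ -4.  26.  89.  -0.  64. -15.] op 0.21 F [-0.5 -0.2 -2.2]
white [288, 189, 57, 7, 202] [317. 191.]
white [297, 222, 39, 40, 787] [316. 240.]
white [333, 314, 21, 12, 82] [343. 320.]
```

Request:
{"api": "carry_out", "payload": {"targets": [{"gripper": -0.59,"tx": 0,"ty": 0,"tz": 0.2,"turn": 0},{"gripper": -0.58,"tx": 0,"ty": 0,"tz": 0.2,"turn": 0},{"gripper": -0.58,"tx": 0,"ty": 0,"tz": 0.2,"turn": 0},{"gripper": -0.58,"tx": 0,"ty": 0,"tz": 0.2,"turn": 0},{"gripper": -0.58,"tx": 0,"ty": 0,"tz": 0.1,"turn": 0}]}}

```text
time_s: 25.55
position: [602.0, 68.3, 88.4]
tcp_rot: [[-0.194, 0.981, 0.002], [0.981, 0.194, -0.001], [-0.001, 0.002, -1.0]]
force: [-1.8, -1.5, 8.2]
opening: 0.211
gripper_force: 5.1
```

```bash
python3 -c "
from h import *
tell();c=band()"
```

```text
25.6 [602.   68.3  88.4] ang 101.2 j [ -4.  27.  90.  -0.  63. -15.] op 0.211 F [-1.8 -1.5  8.2]
white [287, 194, 59, 8, 294] [316. 196.]
white [298, 229, 37, 41, 546] [317. 247.]
white [334, 314, 18, 11, 77] [345. 319.]
```

C is touching the board with its band at row 196, so it is upright. Releasing, rising, and turning for the key.

Request:
{"api": "carry_out", "payload": {"targets": [{"gripper": -0.57,"tx": 0,"ty": 0,"tz": 0,"turn": 0},{"gripper": -0.55,"tx": 0,"ty": 0,"tz": 0,"turn": 0},{"gripper": -0.4,"tx": 0,"ty": 0,"tz": 0,"turn": 0},{"gripper": 0.2,"tx": 0,"ty": 0,"tz": 0,"turn": 0},{"gripper": 0.2,"tx": 0,"ty": 0,"tz": 0,"turn": 0},{"gripper": 0.2,"tx": 0,"ty": 0,"tz": 0,"turn": 0},{"gripper": 0.2,"tx": 0,"ty": 0,"tz": -2,"turn": 0},{"gripper": 0.2,"tx": 0,"ty": 0,"tz": -3,"turn": 0}]}}

```text
time_s: 26.27
position: [598.8, 68.9, 134.2]
tcp_rot: [[-0.194, 0.981, -0.008], [0.981, 0.194, 0.001], [0.002, -0.007, -1.0]]
force: [0.6, -0.6, 0.5]
opening: 0.583
gripper_force: 0.0
```

Request:
{"api": "carry_out", "payload": {"targets": [{"gripper": 1,"tx": 0,"ty": 0,"tz": -3,"turn": -0.115},{"gripper": 1,"tx": 0,"ty": 0,"tz": -3,"turn": -0.115},{"gripper": 1,"tx": 0,"ty": 0,"tz": -3,"turn": -0.115},{"gripper": 1,"tx": 0,"ty": 0,"tz": 0,"turn": -0.115},{"gripper": 1,"tx": 0,"ty": 0,"tz": 0,"turn": -0.115},{"gripper": 1,"tx": 0,"ty": 0,"tz": 0,"turn": -0.115},{"gripper": 1,"tx": 0,"ty": 0,"tz": 0,"turn": -0.115},{"gripper": 1,"tx": 0,"ty": 0,"tz": 0,"turn": -0.115}]}}

```text
time_s: 26.93
position: [601.3, 68.8, 227.1]
tcp_rot: [[-0.9, 0.435, -0.0], [0.435, 0.9, 0.0], [0.0, 0.0, -1.0]]
force: [0.6, 0.0, 0.5]
opening: 0.997
gripper_force: 0.0
```

Request:
{"api": "carry_out", "payload": {"targets": [{"gripper": 1,"tx": 0,"ty": 0,"tz": 0,"turn": -0.115},{"gripper": 1,"tx": 0,"ty": 0,"tz": 0,"turn": -0.115},{"gripper": 1,"tx": 0,"ty": 0,"tz": 0,"turn": 0}]}}

```text
time_s: 27.18
position: [601.2, 68.8, 227.0]
tcp_rot: [[-0.976, 0.22, -0.0], [0.22, 0.976, 0.0], [0.0, -0.0, -1.0]]
force: [-0.9, -0.6, -0.5]
opening: 0.996
gripper_force: 0.0
```

```bash
python3 -c "
from h import *
tell((460.4,381.8,160));t=snap('top')
for p in((606,-149,102),(704.5,-118,102),(602,69,102),(466,102,102),(701,104,102)):print(np.round(proj(t,p)))
im=t['image'].astype(int);m=((im.min(2)>100)&(im.max(2)-im.min(2)<45)).astype(np.uint8)
n,l,st,ce=cv2.connectedComponentsWithStats(m[125:275,250:392]);[print(st[i].tolist(),np.round(ce[i]+[250,125])) for i in range(1,n) if st[i,4]>4]"
```

```text
27.2 [601.2  68.8 227. ] ang 167.3 j [ -4.  20.  79.   0.  81. -81.] op 0.996 F [-0.9 -0.6 -0.5]
tool shift cm [20.62 27.44  6.7 ]
[363. 193.]
[353. 164.]
[298. 194.]
[288. 235.]
[287. 166.]
[100, 36, 8, 7, 29] [353. 163.]
[111, 64, 7, 7, 32] [364. 192.]
[45, 66, 4, 3, 8] [296. 192.]
[45, 71, 4, 2, 5] [296. 197.]
```

A, B and C show upright mouths where predicted in the top view. Moving over to the timer.

Request:
{"api": "carry_out", "payload": {"targets": [{"gripper": 1,"tx": 2.29,"ty": 3.05,"tz": 0,"turn": 0},{"gripper": 1,"tx": 2.29,"ty": 3.05,"tz": 0,"turn": 0},{"gripper": 1,"tx": 2.29,"ty": 3.05,"tz": 0,"turn": 0},{"gripper": 1,"tx": 2.29,"ty": 3.05,"tz": 0,"turn": 0},{"gripper": 1,"tx": 2.29,"ty": 3.05,"tz": 0,"turn": 0},{"gripper": 1,"tx": 2.29,"ty": 3.05,"tz": 0,"turn": 0},{"gripper": 1,"tx": 2.29,"ty": 3.05,"tz": 0,"turn": 0},{"gripper": 1,"tx": 2.29,"ty": 3.05,"tz": 0,"turn": 0}]}}

```text
time_s: 27.9
position: [476.4, 349.1, 227.3]
tcp_rot: [[-0.974, 0.228, 0.0], [0.228, 0.974, 0.0], [-0.0, 0.0, -1.0]]
force: [-0.3, -0.3, 1.3]
opening: 0.996
gripper_force: 0.0
```

Request:
{"api": "carry_out", "payload": {"targets": [{"gripper": 1,"tx": 2.29,"ty": 3.05,"tz": 0,"turn": 0},{"gripper": 1,"tx": 0,"ty": 0,"tz": 0,"turn": 0},{"gripper": 1,"tx": 0,"ty": 0,"tz": 0,"turn": 0}]}}

```text
time_s: 28.15
position: [460.6, 384.2, 227.0]
tcp_rot: [[-0.975, 0.223, -0.0], [0.223, 0.975, -0.0], [0.0, -0.0, -1.0]]
force: [0.5, -0.7, -0.4]
opening: 1.002
gripper_force: 0.0
```

```bash
cat >> h.py <<'E'
def vases():
    t=snap('top')
    for p in((606,-149,102),(704.5,-118,102),(602,69,102),(466,102,102),(701,104,102)):print(np.round(proj(t,p)))
    im=t['image'].astype(int);m=((im.min(2)>100)&(im.max(2)-im.min(2)<45)).astype(np.uint8)
    n,l,st,ce=cv2.connectedComponentsWithStats(m[125:275,250:392]);[print(st[i].tolist(),np.round(ce[i]+[250,125])) for i in range(1,n) if st[i,4]>4]
    return t
def key():
    c=snap('wrist');hs=cv2.cvtColor(c['image'],cv2.COLOR_RGB2HSV)
    r=((hs[...,0]<6)|(hs[...,0]>174))&(hs[...,1]>160)&(hs[...,2]>90)
    b=(hs[...,0]>=10)&(hs[...,0]<28)&(hs[...,1]>130)&(hs[...,2]>90)
    for nm,m in(('red',r),('brass',b)):
        n,l,st,ce=cv2.connectedComponentsWithStats(m.astype(np.uint8))
        for i in range(1,n):
            if st[i,4]>40: print(nm,st[i].tolist(),np.round(ce[i]),np.round(onz(c,*ce[i],102),1))
    return c
E
python3 -c "
from h import *
tell((460.4,381.8,71));vases();c=key();t=snap('side')
o=np.zeros((400,800,3),np.uint8);o[:,:480]=cv2.resize(t['image'][130:350,180:444],(480,400));o[:240,480:]=cv2.resize(c['image'][50:350,120:520],(320,240))
cv2.imwrite('pics/k1.png',o[:,:,::-1]);print(proj(c,(460.4,381.8,102)))"
```

```text
28.1 [460.6 384.2 227. ] ang 167.1 j [ 29.  20.  80.  -0.  80. -48.] op 1.002 F [ 0.5 -0.7 -0.4]
tool shift cm [-0.03 -0.24 15.6 ]
[363. 193.]
[353. 164.]
[298. 194.]
[288. 235.]
[287. 166.]
[100, 36, 8, 7, 33] [353. 164.]
[33, 38, 8, 6, 23] [287. 165.]
[111, 64, 7, 7, 33] [364. 192.]
[45, 66, 4, 3, 8] [296. 192.]
[45, 71, 4, 2, 5] [296. 197.]
brass [0, 123, 220, 167, 22298] [107. 208.] [429.8 159.9 102. ]
brass [310, 168, 13, 35, 117] [315. 180.] [450.6 384.3 102. ]
brass [398, 210, 57, 28, 840] [421. 223.] [522.8 485.9 102. ]
brass [224, 272, 23, 25, 315] [235. 288.] [555.5 263.2 102. ]
brass [129, 286, 17, 31, 115] [136. 301.] [546.7 142.2 102. ]
brass [487, 286, 19, 56, 251] [499. 316.] [665.5 562.8 102. ]
brass [128, 318, 15, 24, 113] [132. 331.] [586.4 120.5 102. ]
brass [186, 327, 98, 58, 4312] [233. 358.] [654.6 229.5 102. ]
brass [342, 327, 49, 26, 995] [365. 339.] [662.3 399.6 102. ]
brass [386, 327, 15, 14, 127] [394. 332.] [659.8 436.  102. ]
brass [291, 356, 331, 28, 5445] [465. 371.] [742.5 515.8 102. ]
(np.float64(314.9240097477928), np.float64(189.60455977029957))
```

View pics/k1.png

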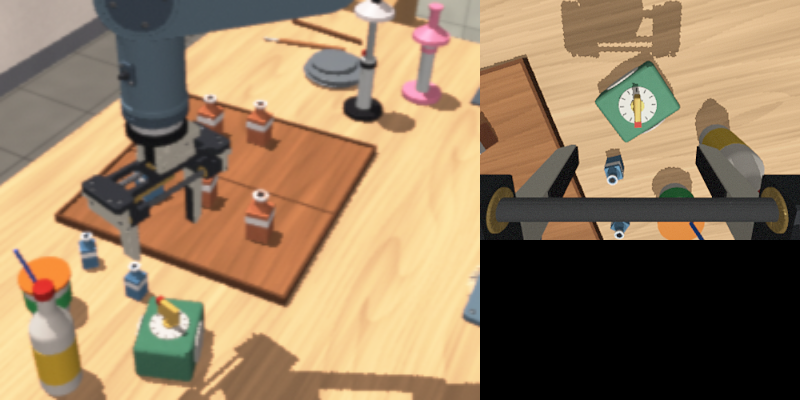

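The view shows all the vases standing and the red lock button out at (370,62). The key lies along the tool's x axis at wrist crop (637,105), red tip toward (638,124). Descending onto the key.

Request:
{"api": "carry_out", "payload": {"targets": [{"gripper": -0.2,"tx": 0,"ty": -0.2,"tz": 3.5,"turn": 0},{"gripper": -0.2,"tx": 0,"ty": 0,"tz": 3.5,"turn": 0},{"gripper": -0.2,"tx": 0,"ty": 0,"tz": 3,"turn": 0},{"gripper": -0.2,"tx": 0,"ty": 0,"tz": 2,"turn": 0},{"gripper": -0.2,"tx": 0,"ty": 0,"tz": 1,"turn": 0},{"gripper": -0.2,"tx": 0,"ty": 0,"tz": 0.5,"turn": 0},{"gripper": -0.2,"tx": 0,"ty": 0,"tz": 0,"turn": 0},{"gripper": -0.2,"tx": 0,"ty": 0,"tz": 0,"turn": 0}]}}

```text
time_s: 28.97
position: [462.7, 380.4, 93.4]
tcp_rot: [[-0.974, 0.225, 0.002], [0.225, 0.974, 0.001], [-0.002, 0.001, -1.0]]
force: [0.0, 0.4, 0.7]
opening: 0.478
gripper_force: 0.0
```

```bash
python3 -c "
from h import *
tell((460.4,381.8,71));vases()"
```

```text
29.0 [462.7 380.4  93.4] ang 167.0 j [ 29.  26.  90.  -0.  64. -48.] op 0.478 F [0.  0.4 0.7]
tool shift cm [0.26 0.08 2.24]
[363. 193.]
[353. 164.]
[298. 194.]
[288. 235.]
[287. 166.]
[100, 36, 8, 7, 28] [353. 164.]
[33, 38, 8, 5, 20] [286. 165.]
[111, 64, 7, 7, 33] [364. 192.]
[45, 66, 4, 3, 8] [296. 192.]
[45, 71, 4, 2, 5] [296. 197.]
```

Request:
{"api": "carry_out", "payload": {"targets": [{"gripper": -0.2,"tx": 0.25,"ty": 0.1,"tz": 1.2,"turn": 0},{"gripper": -0.5,"tx": 0,"ty": 0,"tz": 1,"turn": 0},{"gripper": -1,"tx": 0,"ty": 0,"tz": 0,"turn": 0},{"gripper": -1,"tx": 0,"ty": 0,"tz": 0,"turn": 0},{"gripper": -1,"tx": 0,"ty": 0,"tz": 0,"turn": 0},{"gripper": -1,"tx": 0,"ty": 0,"tz": 0,"turn": 0},{"gripper": -1,"tx": 0,"ty": 0,"tz": 0,"turn": 0},{"gripper": -1,"tx": 0,"ty": 0,"tz": 0,"turn": 0}]}}

```text
time_s: 29.68
position: [460.0, 383.6, 70.9]
tcp_rot: [[-0.975, 0.224, 0.002], [0.224, 0.975, 0.003], [-0.001, 0.003, -1.0]]
force: [0.7, 5.6, -2.0]
opening: 0.096
gripper_force: 30.0
```

Request:
{"api": "carry_out", "payload": {"targets": [{"gripper": -1,"tx": 0,"ty": 0,"tz": 0,"turn": 0},{"gripper": -1,"tx": 0,"ty": 0,"tz": 0,"turn": 0}]}}

```text
time_s: 29.85
position: [460.1, 383.6, 70.9]
tcp_rot: [[-0.975, 0.224, 0.002], [0.224, 0.975, 0.003], [-0.001, 0.003, -1.0]]
force: [0.3, 5.0, -1.7]
opening: 0.095
gripper_force: 30.0
```

```bash
python3 -c "
from h import *
tell((460.4,381.8,71));print(sense()['moment'],sense()['gripper_force'])"
```

```text
29.9 [460.1 383.6  70.9] ang 167.0 j [ 29.  27.  92.   0.  61. -48.] op 0.095 F [ 0.3  5.  -1.7]
tool shift cm [-0.07 -0.17 -0.01]
[ 0.87011117 -0.24844584 -0.06850516] 29.986966252326965
```

Request:
{"api": "carry_out", "payload": {"targets": [{"gripper": -1,"tx": 0,"ty": 0.15,"tz": 0,"turn": 0.06},{"gripper": -1,"tx": 0,"ty": 0,"tz": 0,"turn": 0.12},{"gripper": -1,"tx": 0,"ty": 0,"tz": 0,"turn": 0.12},{"gripper": -1,"tx": 0,"ty": 0,"tz": 0,"turn": 0.12},{"gripper": -1,"tx": 0,"ty": 0,"tz": 0,"turn": 0.12},{"gripper": -1,"tx": 0,"ty": 0,"tz": 0,"turn": 0.12},{"gripper": -1,"tx": 0,"ty": 0,"tz": 0,"turn": 0.12},{"gripper": -1,"tx": 0,"ty": 0,"tz": 0,"turn": 0.12}]}}

```text
time_s: 30.52
position: [461.1, 385.0, 70.9]
tcp_rot: [[-0.425, 0.905, 0.003], [0.905, 0.425, 0.003], [0.001, 0.004, -1.0]]
force: [3.0, 5.5, -4.2]
opening: 0.094
gripper_force: 29.9
```

```bash
python3 -c "
from h import *
tell((460.1,383.6,71));print(sense()['moment'],sense()['gripper_force'])"
```

```text
30.5 [461.1 385.   70.9] ang 115.2 j [29. 27. 92.  0. 61.  4.] op 0.094 F [ 3.   5.5 -4.2]
tool shift cm [-0.08 -0.15 -0.01]
[ 0.771806   -0.65718863  0.10214877] 29.94724228978157
```

Request:
{"api": "carry_out", "payload": {"targets": [{"gripper": -1,"tx": 0,"ty": 0,"tz": 0,"turn": 0.12},{"gripper": -1,"tx": 0,"ty": 0,"tz": 0,"turn": 0.12},{"gripper": -1,"tx": 0,"ty": 0,"tz": 0,"turn": 0.12},{"gripper": -1,"tx": 0,"ty": 0,"tz": 0,"turn": 0.12},{"gripper": -1,"tx": 0,"ty": 0,"tz": 0,"turn": 0.12},{"gripper": -1,"tx": 0,"ty": 0,"tz": 0,"turn": 0.12},{"gripper": -1,"tx": 0,"ty": 0,"tz": 0,"turn": 0.12},{"gripper": -1,"tx": 0,"ty": 0,"tz": 0,"turn": 0.12}]}}

```text
time_s: 31.18
position: [462.9, 384.9, 70.9]
tcp_rot: [[0.498, 0.867, 0.007], [0.867, -0.498, 0.003], [0.006, 0.004, -1.0]]
force: [9.8, 4.5, -7.2]
opening: 0.096
gripper_force: 29.9
```

Request:
{"api": "carry_out", "payload": {"targets": [{"gripper": -1,"tx": 0,"ty": 0,"tz": 0,"turn": 0.12},{"gripper": -1,"tx": 0,"ty": 0,"tz": 0,"turn": 0.12},{"gripper": -1,"tx": 0,"ty": 0,"tz": 0,"turn": 0.12},{"gripper": -1,"tx": 0,"ty": 0,"tz": 0,"turn": 0.12},{"gripper": -1,"tx": 0,"ty": 0,"tz": 0,"turn": 0.12},{"gripper": -1,"tx": 0,"ty": 0,"tz": 0,"turn": 0.12},{"gripper": -1,"tx": 0,"ty": 0,"tz": 0,"turn": 0.12},{"gripper": -1,"tx": 0,"ty": 0,"tz": 0,"turn": 0.12}]}}

```text
time_s: 31.85
position: [463.9, 383.4, 70.9]
tcp_rot: [[0.996, 0.09, 0.008], [0.09, -0.996, 0.001], [0.008, -0.0, -1.0]]
force: [10.4, -1.1, -7.3]
opening: 0.094
gripper_force: 29.9
```

```bash
python3 -c "
from h import *
tell((460.1,383.6,71));print(sense()['moment'],sense()['gripper_force'])"
```

```text
31.9 [463.9 383.4  70.9] ang 5.2 j [ 29.  27.  92.  -0.  61. 114.] op 0.094 F [10.4 -1.1 -7.3]
tool shift cm [-0.38 -0.05 -0.01]
[-0.28920518 -1.7100333   0.13375207] 29.944642558693886
```

Request:
{"api": "carry_out", "payload": {"targets": [{"gripper": -1,"tx": 0,"ty": 0,"tz": 0,"turn": 0.12},{"gripper": -1,"tx": 0,"ty": 0,"tz": 0,"turn": 0.12},{"gripper": -1,"tx": 0,"ty": 0,"tz": 0,"turn": 0.12},{"gripper": -1,"tx": 0,"ty": 0,"tz": 0,"turn": 0.12},{"gripper": -1,"tx": 0,"ty": 0,"tz": 0,"turn": 0.12},{"gripper": -1,"tx": 0,"ty": 0,"tz": 0,"turn": 0.12},{"gripper": -1,"tx": 0,"ty": 0,"tz": 0,"turn": 0.12},{"gripper": -1,"tx": 0,"ty": 0,"tz": 0,"turn": 0.12}]}}

```text
time_s: 32.52
position: [463.2, 381.8, 70.9]
tcp_rot: [[0.645, -0.764, 0.006], [-0.764, -0.645, -0.002], [0.005, -0.003, -1.0]]
force: [8.6, -6.3, -3.7]
opening: 0.095
gripper_force: 29.9
```

Request:
{"api": "carry_out", "payload": {"targets": [{"gripper": -0.7,"tx": 0,"ty": 0,"tz": 0,"turn": 0},{"gripper": -0.2,"tx": 0,"ty": 0,"tz": 0,"turn": 0},{"gripper": 0.2,"tx": 0,"ty": 0,"tz": 0,"turn": 0},{"gripper": 0.5,"tx": 0,"ty": 0,"tz": 0,"turn": 0},{"gripper": 0.5,"tx": 0,"ty": 0,"tz": 0,"turn": 0},{"gripper": 0.5,"tx": 0,"ty": 0,"tz": 0,"turn": 0},{"gripper": 0.5,"tx": 0,"ty": 0,"tz": 0,"turn": 0},{"gripper": 0.5,"tx": 0,"ty": 0,"tz": 0,"turn": 0}]}}

```text
time_s: 33.18
position: [459.4, 383.6, 70.1]
tcp_rot: [[0.65, -0.76, -0.0], [-0.76, -0.65, -0.0], [-0.0, 0.0, -1.0]]
force: [0.2, 0.5, -0.7]
opening: 0.6
gripper_force: 0.0
```

```bash
python3 -c "
from h import *
tell((462,383.3,71));print(sense()['moment'],sense()['gripper_force'])"
```

```text
33.2 [459.4 383.6  70.1] ang -49.5 j [ 29.  27.  92.   0.  61. 169.] op 0.6 F [ 0.2  0.5 -0.7]
tool shift cm [ 0.19 -0.18 -0.09]
[ 0.12737615 -0.00909529 -0.04314467] 0.0
```

Request:
{"api": "carry_out", "payload": {"targets": [{"gripper": 0.5,"tx": 0.19,"ty": -0.18,"tz": 0,"turn": 0},{"gripper": 0.5,"tx": 0,"ty": 0,"tz": 0,"turn": -0.12},{"gripper": 0.5,"tx": 0,"ty": 0,"tz": 0,"turn": -0.12},{"gripper": 0.5,"tx": 0,"ty": 0,"tz": 0,"turn": -0.12},{"gripper": 0.5,"tx": 0,"ty": 0,"tz": 0,"turn": -0.12},{"gripper": 0.5,"tx": 0,"ty": 0,"tz": 0,"turn": -0.12},{"gripper": 0.5,"tx": 0,"ty": 0,"tz": 0,"turn": -0.12},{"gripper": 0.5,"tx": 0,"ty": 0,"tz": 0,"turn": -0.12}]}}

```text
time_s: 33.85
position: [462.4, 383.2, 70.1]
tcp_rot: [[1.0, -0.018, 0.0], [-0.018, -1.0, -0.0], [0.0, 0.0, -1.0]]
force: [0.1, 0.1, -0.1]
opening: 0.749
gripper_force: 0.0
```

Request:
{"api": "carry_out", "payload": {"targets": [{"gripper": 0.5,"tx": 0,"ty": 0,"tz": 0,"turn": -0.12},{"gripper": 0.5,"tx": 0,"ty": 0,"tz": 0,"turn": -0.12},{"gripper": 0.5,"tx": 0,"ty": 0,"tz": 0,"turn": -0.12},{"gripper": 0.5,"tx": 0,"ty": 0,"tz": 0,"turn": -0.12},{"gripper": 0.5,"tx": 0,"ty": 0,"tz": 0,"turn": -0.12},{"gripper": 0.5,"tx": 0,"ty": 0,"tz": 0,"turn": -0.12},{"gripper": 0.5,"tx": 0,"ty": 0,"tz": 0,"turn": -0.12},{"gripper": 0.5,"tx": 0,"ty": 0,"tz": 0,"turn": -0.12}]}}

```text
time_s: 34.52
position: [462.4, 383.2, 70.1]
tcp_rot: [[0.588, 0.809, 0.0], [0.809, -0.588, 0.0], [0.0, 0.0, -1.0]]
force: [0.3, 0.8, 1.3]
opening: 0.751
gripper_force: 0.0
```

Request:
{"api": "carry_out", "payload": {"targets": [{"gripper": 0.5,"tx": 0,"ty": 0,"tz": 0,"turn": -0.12},{"gripper": 0.5,"tx": 0,"ty": 0,"tz": 0,"turn": -0.12},{"gripper": 0.5,"tx": 0,"ty": 0,"tz": 0,"turn": -0.12},{"gripper": 0.5,"tx": 0,"ty": 0,"tz": 0,"turn": -0.12},{"gripper": 0.5,"tx": 0,"ty": 0,"tz": 0,"turn": -0.12},{"gripper": 0.5,"tx": 0,"ty": 0,"tz": 0,"turn": -0.12},{"gripper": 0.5,"tx": 0,"ty": 0,"tz": 0,"turn": -0.12},{"gripper": 0.5,"tx": 0,"ty": 0,"tz": 0,"turn": -0.12}]}}

```text
time_s: 35.18
position: [462.4, 383.2, 70.2]
tcp_rot: [[-0.325, 0.946, 0.0], [0.946, 0.325, 0.0], [0.0, 0.0, -1.0]]
force: [-0.6, -0.2, -1.1]
opening: 0.748
gripper_force: 0.0
```

Request:
{"api": "carry_out", "payload": {"targets": [{"gripper": 0.5,"tx": 0,"ty": 0,"tz": 0,"turn": -0.12},{"gripper": 0.5,"tx": 0,"ty": 0,"tz": 0,"turn": -0.12},{"gripper": 0.3,"tx": 0,"ty": 0,"tz": 0,"turn": -0.12},{"gripper": 0,"tx": 0,"ty": 0,"tz": 0,"turn": -0.02},{"gripper": 0,"tx": 0,"ty": 0,"tz": 0,"turn": 0}]}}

```text
time_s: 35.6
position: [462.3, 383.2, 70.2]
tcp_rot: [[-0.647, 0.763, 0.0], [0.763, 0.647, 0.0], [-0.0, 0.0, -1.0]]
force: [-0.1, 0.8, 0.4]
opening: 0.585
gripper_force: 0.0
```

```bash
python3 -c "
from h import *
tell((462,383.3,71));print(sense()['moment'],sense()['gripper_force']);vases()"
```

```text
35.6 [462.3 383.2  70.2] ang 130.3 j [ 29.  27.  91.   0.  61. -11.] op 0.585 F [-0.1  0.8  0.4]
tool shift cm [ 0.03 -0.02 -0.08]
[ 0.03114365 -0.12113194  0.00572683] 0.0
[363. 193.]
[353. 164.]
[298. 194.]
[288. 235.]
[287. 166.]
[100, 36, 8, 7, 31] [353. 164.]
[33, 38, 8, 6, 22] [286. 165.]
[111, 64, 7, 7, 32] [364. 192.]
[45, 66, 4, 3, 8] [296. 192.]
[45, 71, 4, 2, 5] [296. 197.]
```

Aligned exactly half a turn back. Regripping and winding on, in pieces so I can feel for the stop.

Request:
{"api": "carry_out", "payload": {"targets": [{"gripper": -1,"tx": 0,"ty": 0,"tz": 0,"turn": 0},{"gripper": -1,"tx": 0,"ty": 0,"tz": 0,"turn": 0},{"gripper": -1,"tx": 0,"ty": 0,"tz": 0,"turn": 0},{"gripper": -1,"tx": 0,"ty": 0,"tz": 0,"turn": 0},{"gripper": -1,"tx": 0,"ty": 0,"tz": 0,"turn": 0},{"gripper": -1,"tx": 0,"ty": 0,"tz": 0,"turn": 0},{"gripper": -1,"tx": 0,"ty": 0,"tz": 0,"turn": 0},{"gripper": -1,"tx": 0,"ty": 0,"tz": 0,"turn": 0}]}}

```text
time_s: 36.32
position: [462.1, 383.2, 70.2]
tcp_rot: [[-0.648, 0.762, -0.0], [0.762, 0.648, -0.0], [-0.0, -0.0, -1.0]]
force: [-0.6, 0.1, 0.1]
opening: 0.094
gripper_force: 30.0
```

Request:
{"api": "carry_out", "payload": {"targets": [{"gripper": -1,"tx": 0,"ty": 0,"tz": 0,"turn": 0},{"gripper": -1,"tx": 0,"ty": 0,"tz": 0,"turn": 0.12},{"gripper": -1,"tx": 0,"ty": 0,"tz": 0,"turn": 0.12},{"gripper": -1,"tx": 0,"ty": 0,"tz": 0,"turn": 0.12},{"gripper": -1,"tx": 0,"ty": 0,"tz": 0,"turn": 0.12},{"gripper": -1,"tx": 0,"ty": 0,"tz": 0,"turn": 0.12},{"gripper": -1,"tx": 0,"ty": 0,"tz": 0,"turn": 0.12},{"gripper": -1,"tx": 0,"ty": 0,"tz": 0,"turn": 0.12}]}}

```text
time_s: 36.98
position: [462.0, 383.1, 70.2]
tcp_rot: [[0.14, 0.99, -0.0], [0.99, -0.14, -0.0], [-0.0, -0.0, -1.0]]
force: [-1.1, -0.5, 1.6]
opening: 0.097
gripper_force: 30.0
```

Request:
{"api": "carry_out", "payload": {"targets": [{"gripper": -1,"tx": 0,"ty": 0,"tz": 0,"turn": 0.1},{"gripper": -1,"tx": 0,"ty": 0,"tz": 0,"turn": 0.1},{"gripper": -1,"tx": 0,"ty": 0,"tz": 0,"turn": 0.1},{"gripper": -1,"tx": 0,"ty": 0,"tz": 0,"turn": 0}]}}

```text
time_s: 37.32
position: [462.0, 383.1, 70.1]
tcp_rot: [[0.425, 0.905, -0.0], [0.905, -0.425, -0.0], [-0.0, -0.0, -1.0]]
force: [-0.7, -1.0, 0.5]
opening: 0.095
gripper_force: 30.0
```

```bash
python3 -c "
from h import *
tell((462,383.3,71));print(sense()['moment'],sense()['gripper_force'])"
```

```text
37.3 [462.  383.1  70.1] ang 64.9 j [29. 27. 91. -0. 61. 54.] op 0.095 F [-0.7 -1.   0.5]
tool shift cm [ 0.02 -0.01 -0.09]
[-0.15599522  0.05540973  0.0799149 ] 29.98121067881584
```

Request:
{"api": "carry_out", "payload": {"targets": [{"gripper": -1,"tx": 0,"ty": 0,"tz": 0,"turn": 0.1},{"gripper": -1,"tx": 0,"ty": 0,"tz": 0,"turn": 0.1},{"gripper": -1,"tx": 0,"ty": 0,"tz": 0,"turn": 0}]}}

```text
time_s: 37.57
position: [462.0, 383.1, 70.2]
tcp_rot: [[0.594, 0.805, -0.0], [0.805, -0.594, -0.0], [-0.0, -0.0, -1.0]]
force: [-2.0, -0.6, 1.0]
opening: 0.096
gripper_force: 30.0
```

```bash
python3 -c "
from h import *
tell();print(sense()['moment'],np.round(sense()['joint_torque'],2))"
```

```text
37.6 [462.  383.1  70.2] ang 53.6 j [29. 27. 91.  0. 61. 65.] op 0.096 F [-2.  -0.6  1. ]
[-0.18127526  0.19108548  0.07723475] [-2.000e-02 -5.151e+01 -2.475e+01  7.000e-02 -4.700e-01  1.360e+00]
```

Request:
{"api": "carry_out", "payload": {"targets": [{"gripper": -1,"tx": 0,"ty": 0,"tz": 0,"turn": 0.1},{"gripper": -1,"tx": 0,"ty": 0,"tz": 0,"turn": 0.1},{"gripper": -1,"tx": 0,"ty": 0,"tz": 0,"turn": 0}]}}

```text
time_s: 37.82
position: [462.3, 383.4, 70.2]
tcp_rot: [[0.74, 0.673, 0.0], [0.673, -0.74, 0.0], [0.0, 0.0, -1.0]]
force: [-0.2, 0.4, 0.6]
opening: 0.102
gripper_force: 31.9
```

```bash
python3 -c "
from h import *
tell();print(sense()['moment'],np.round(sense()['joint_torque'],2))"
```

```text
37.8 [462.3 383.4  70.2] ang 42.3 j [29. 27. 91.  0. 61. 77.] op 0.102 F [-0.2  0.4  0.6]
[ 0.10156554 -0.04008963  0.62180905] [-1.010e+00 -5.189e+01 -2.429e+01  8.000e-02 -2.000e-02  1.990e+00]
```

The wrist moment jumped from 0.08 to 0.62 N m, so the key is against its stop. Holding briefly, then releasing and rising.

Request:
{"api": "carry_out", "payload": {"targets": [{"gripper": -1,"tx": 0,"ty": 0,"tz": 0,"turn": 0.03},{"gripper": -1,"tx": 0,"ty": 0,"tz": 0,"turn": 0},{"gripper": -1,"tx": 0,"ty": 0,"tz": 0,"turn": 0},{"gripper": -1,"tx": 0,"ty": 0,"tz": 0,"turn": -0.06}]}}

```text
time_s: 38.15
position: [462.3, 383.4, 70.2]
tcp_rot: [[0.718, 0.696, 0.0], [0.696, -0.718, 0.0], [0.0, 0.0, -1.0]]
force: [0.1, 0.7, 0.2]
opening: 0.103
gripper_force: 30.5
```

Request:
{"api": "carry_out", "payload": {"targets": [{"gripper": -0.5,"tx": 0,"ty": 0,"tz": 0,"turn": 0},{"gripper": 0.3,"tx": 0,"ty": 0,"tz": 0,"turn": 0},{"gripper": 0.3,"tx": 0,"ty": 0,"tz": 0,"turn": 0},{"gripper": 0.3,"tx": 0,"ty": 0,"tz": 0,"turn": 0},{"gripper": 0.3,"tx": 0,"ty": 0,"tz": 0,"turn": 0},{"gripper": 0.3,"tx": 0,"ty": 0,"tz": -3,"turn": 0},{"gripper": 0.3,"tx": 0,"ty": 0,"tz": -3.5,"turn": 0},{"gripper": 0.3,"tx": 0,"ty": 0,"tz": -3.5,"turn": 0}]}}

```text
time_s: 38.82
position: [461.5, 382.7, 170.4]
tcp_rot: [[0.721, 0.693, -0.002], [0.693, -0.721, -0.001], [-0.003, -0.001, -1.0]]
force: [0.6, 1.0, -0.4]
opening: 0.624
gripper_force: 0.0
```

Request:
{"api": "carry_out", "payload": {"targets": [{"gripper": 0.3,"tx": 0,"ty": 0,"tz": -3.5,"turn": 0},{"gripper": 0.3,"tx": 0,"ty": 0,"tz": -3.5,"turn": 0},{"gripper": 0.3,"tx": 0,"ty": 0,"tz": -3.5,"turn": 0},{"gripper": 0.3,"tx": 0,"ty": 0,"tz": 0,"turn": 0},{"gripper": 0.3,"tx": 0,"ty": 0,"tz": 0,"turn": 0}]}}

```text
time_s: 39.23
position: [463.3, 383.8, 278.0]
tcp_rot: [[0.721, 0.693, 0.005], [0.693, -0.721, 0.003], [0.006, 0.001, -1.0]]
force: [0.2, -0.9, 0.0]
opening: 0.649
gripper_force: 0.0
```

```bash
python3 -c "
from h import *
tell();vases();t=snap('side');c=snap('wrist')
o=np.zeros((400,800,3),np.uint8);o[:,:480]=cv2.resize(t['image'][130:350,180:444],(480,400),interpolation=cv2.INTER_CUBIC);o[:240,480:]=cv2.resize(c['image'][50:350,120:520],(320,240))
cv2.imwrite('pics/f.png',o[:,:,::-1])"
```

```text
39.2 [463.3 383.8 278. ] ang 43.9 j [29. 18. 75.  0. 86. 75.] op 0.649 F [ 0.2 -0.9  0. ]
[363. 193.]
[353. 164.]
[298. 194.]
[288. 235.]
[287. 166.]
[100, 36, 8, 7, 33] [353. 164.]
[33, 38, 8, 7, 25] [286. 165.]
[111, 64, 7, 7, 34] [364. 192.]
[45, 66, 6, 4, 11] [297. 192.]
[45, 71, 4, 2, 5] [296. 197.]
[36, 112, 4, 2, 6] [288. 238.]
```

View pics/f.png

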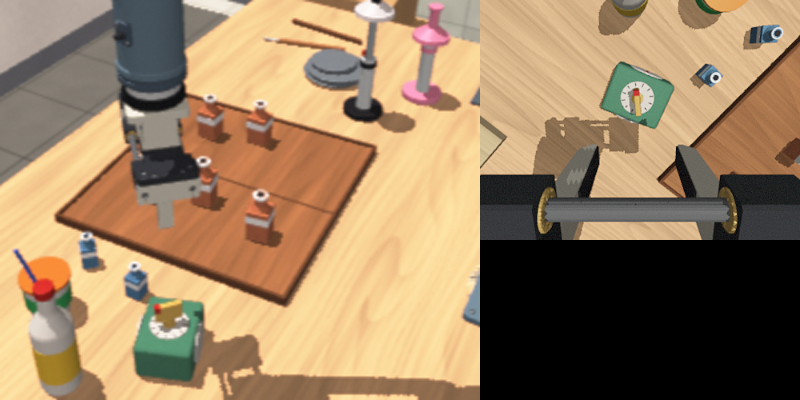

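The final views show all five vases upright with their mouths where predicted, the lock button out at (370,55), and the key's red tip about 303° clockwise from where it started. The gripper is clear of everything.

```bash
python3 -c "
from station import order
print(order.sign_off())"
```

```text
the job is handed in; nothing more can be done
None
```

I handed the job in at about 39 s; the hand-in returned no verdict. The four fallen vases and the blue one stand upright on the board, the mast is up with its lock button out, the key was wound until it hit its stop, and the arm touched neither the soap, tub nor plates.

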